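# Stir the drying beads and hang the stirring rod back up

### The job

Take the stirring rod off the middle peg of the rack (lift its loop over the peg's upturned tip as you draw it off), lower it in the middle of the pot until you feel its nose lightly on the floor, then, with the nose kept down among the drying beads, move it out to the pot's red tab and stir two full turns clockwise seen from above, starting and ending at the tab. The two orange indicator beads start side by side: stir on if need be until there are at least 20 mm of clear space between them. Then hang the rod back on the middle peg, with all the beads still in the pot; do not ram the pot, and leave the other things where they are.

Things in the scene. Friction and masses are not known exactly. Their poses are not given: they have to be found in the camera images.
- rack: Fixed hanging rack, origin on the bench, z up, pegs point to its own -x (to the robot's left). Blue base 100 x 300 x 12 mm, posts at y = +-138 mm, 322 mm tall. Clear upright header plate at x = 4 to 12, z = 250 to 320 mm carries three steel pegs at y = -105, 0, 105 mm. Fixed cards hang on the outer pegs (38 mm wide, z = 209 to 285). Header and pegs bar a gripper from straight above; tilted 45 degrees it fits
- peg_mid (a point): On top of the middle peg's level part, at x = -24, z = 279 mm of the rack (axes as the rack's): about where the rod's loop rests. The peg is a level round bar 8 mm thick, axis at z = 275 mm, from the header to x = -42 mm, then bent up into the tip
- peg_tip (a point): Top of the middle peg's upturned tip: at x = -46 mm (the tip is 8 mm thick), z = 290 mm of the rack, 11 mm above the top of the level part
- rod: Stirring rod, loose, 70 g, 200 mm long, hanging on the middle peg. Origin at the lowest point of its nose, z up along the rod. White smooth nose 14 mm thick, z = 0 to 26 mm; steel shaft 8 mm thick; black grip 16 (x) by 18 (y) mm, z = 45 to 101 mm; flat steel loop on top, z = 152 to 200, 34 wide (y), 8 thick (x), its opening 24 wide and 38 mm high. Lifted 16 to 24 mm it passes the peg's tip
- rod_grip (a point): Centre of the rod's black grip, 73 mm above the lowest point of the nose, on the rod's axis: 18 mm wide between its y faces, 56 mm long (axes as the rod's)
- rod_tip (a point): Lowest point of the rod's nose, on the rod's axis
- rod_eye (a point): Middle of the underside of the loop's top bar, which rests on the peg: 195 mm above the nose, on the rod's axis
- pot: Round aluminium pot, fixed to the bench on a thin black foot. Origin at the centre of its underside, z up; inner radius 65 mm, outer 70 mm, 46 mm tall, polished, flat inner floor at z = 6 mm. A red thumb tab 26 mm wide sticks out at the rim along +x to 102 mm from the axis. Holds 7 beads of 27 mm diameter in one layer
- bead0_center (a point): Centre of the first orange indicator bead, glazed 27 mm ball, 18 g
- bead1_center (a point): Centre of the second orange indicator bead, 27 mm ball, 18 g
- bead2_center (a point): Centre of a white drying bead, 27 mm ball, 18 g
- bead3_center (a point): Centre of a white drying bead, 27 mm ball, 18 g
- bead4_center (a point): Centre of a white drying bead, 27 mm ball, 18 g
- bead5_center (a point): Centre of a white drying bead, 27 mm ball, 18 g
- bead6_center (a point): Centre of a white drying bead, 27 mm ball, 18 g
- jar: Small jar with a blue lid, loose, 52 mm across, 85 mm tall; origin under its centre
- driver: Screwdriver with a green handle, loose, lying on the bench along its x
- tray: Low grey parts tray, loose, 110 x 150 x 30 mm; origin under its centre
- spool: Grey spool standing on end, loose, 68 mm across, 45 mm tall; origin under its centre
- board_holder: Green circuit board in a low holder, fixed, 140 x 100 x 45 mm; origin under its centre
Mind the look-alikes: they are no part of the job. What is shaped like the rod but green or yellow is not meant.

How it is judged (in metres and radians):
On the way, in this order (a step that is already met when the one before it is completed fails the run):
1. the rod is off its peg, drawn clear of the upturned tip (x of rod_eye in the frame of rack below -0.07 m and height (world z) of rod_tip above 0.03 m), for 0.05 s.
2. the rod is in the middle of the pot, its nose felt lightly on the floor (contact force between rod and pot above 0.5 N and horizontal distance between rod_tip and pot below 0.015 m and z of rod_tip in the frame of pot below 0.014 m), for 0.05 s.
3. turn 1: the nose, down among the beads, is over at the tab side (x of rod_tip in the frame of pot above 0.016 m and z of rod_tip in the frame of pot below 0.028 m and horizontal distance between rod_tip and pot below 0.066 m), for 0.05 s.
4. turn 1: the nose, down among the beads, is about a third of a turn clockwise from the tab (y of rod_tip in the frame of pot below -0.016 m and z of rod_tip in the frame of pot below 0.028 m and horizontal distance between rod_tip and pot below 0.066 m and x of rod_tip in the frame of pot below 0 m), for 0.05 s.
5. turn 1: the nose, down among the beads, is about two thirds round (y of rod_tip in the frame of pot above 0.016 m and z of rod_tip in the frame of pot below 0.028 m and horizontal distance between rod_tip and pot below 0.066 m and x of rod_tip in the frame of pot below 0 m), for 0.05 s.
6. turn 2: the nose, down among the beads, is over at the tab side (all of step 3), for 0.05 s.
7. turn 2: the nose, down among the beads, is about a third of a turn clockwise from the tab (all of step 4), for 0.05 s.
8. turn 2: the nose, down among the beads, is about two thirds round (all of step 5), for 0.05 s.
9. end of turn 2: the nose is back at the tab side (all of step 6), for 0.05 s.
At the end, for the whole second after the job is handed in: The rod hangs, swinging slower than 0.25 m/s, on the middle peg (the peg's level part inside its loop, the loop's top bar resting on it within a few mm, rod upright within 0.3 rad), released; all seven beads lie in the pot; the two orange beads' centres are more than 46 mm apart (about 20 mm clear) (x of rod_eye in the frame of rack between -0.048 and 0 m and y of rod_eye in the frame of rack between -0.012 and 0.012 m and z of rod_eye in the frame of rack between 0.27 and 0.288 m and angle between rod's own z axis and vertical below 0.3 rad and linear speed of rod below 0.25 m/s and horizontal distance between each of bead0_center, bead1_center, bead2_center, bead3_center, bead4_center, bead5_center, bead6_center and pot below 0.066 m and z of each of bead0_center, bead1_center, bead2_center, bead3_center, bead4_center, bead5_center, bead6_center in the frame of pot below 0.042 m and distance between bead0_center and bead1_center above 0.046 m); the robot touches nothing.
It fails at once if the rod presses on the pot with more than 25 N (contact force between rod and pot above 25 N).
It fails at once if the jar, screwdriver, tray or spool is moved over 30 mm (distance of any of jar, driver, tray, spool from where it was at the start of the episode above 0.03 m).
It also fails if it takes over 72 s, if anything falls off the work surface, if the arm or the gripper's body presses on something with over 40 N, if the wrist force passes 120 N, or if a joint passes its speed limit or range.

### The arm

A 7-joint arm with a two-finger parallel gripper is mounted at the origin on the work surface. World frame = base frame: x ahead of the robot, y to its left, z up, the work surface at z = 0. Lengths are in m, angles in degrees, forces in N, time in s.
With the tool pointing down it reaches from about 0.425 to 0.875 m from the base axis. Payload 4.7 kg.
Tool frame: the origin (TCP) lies between the finger pads; the fingertips stand 25 mm ahead of it and the grasp point (between the pads) lies 6 mm ahead of it (env.tip_reach is the distance from the TCP to the fingertips, in m); z points along the fingers, y is the direction in which the jaws open and shut (so a half turn about z gives the same grasp; the last joint's range is limited). The gripper opens to 87 mm and grips with 3 to 60 N. Pads are 19 mm wide; open, the fingers measure 117 mm over their backs; the gripper's body (75 mm by 190 mm) begins 51 mm behind the grasp point.
Start: joints at [-68.52, 18.392, -4.016, 83.108, 1.295, 78.541, -3.26], TCP at [0.229, 0.608, 0.248] pointing down, gripper open.
Joint ranges: [-163.93, 163.93], [-17.29, 119.83], [-79.2, 71.16], [3.27, 140.29], [-89.18, 269.18], [5.43, 117.66], [-154.24, 154.24]. Speed limits (degrees/s): [147.25, 147.25, 180, 180, 180, 180, 180].

### API

Orientations are given as [roll, pitch, yaw] about the fixed x, y, z axes, in that order (R = Rz(yaw) Ry(pitch) Rx(roll)).
In Python, from cell import env, viewer, job gives the robot as it stands.
- The arm moves only by the tool move_arm, never from a script. Its argument "steps" is a list of rows, each a list of 7 numbers: the finger opening in cm, from 0 to 8.7, then the shift along the tool's x, y, z in cm, then the turn, a rotation vector about the tool's x, y, z in rad. In form: [[fingers, tx, ty, tz, wx, wy, wz], ...]. A call has 1 to 5 rows; each row shifts and turns the commanded pose from where the row before left it, along the tool's axes as they then stand; what a row does not reach is not made up. A row lasts 1/12 s, in which the tool goes at most 41.7 mm and 7.16 degrees, less where a joint would pass 70% of its speed; a pose out of reach is approached as far as the arm can. A call is refused whole if a number of a shift passes 4.17 or a number of a turn 0.125, either way. A call with a gripper value outside its range is refused whole. The fingers move at their own pace and stop on an object; "force" is the grip in N (left out, the last holds). Time passes only in rows, so rows that do not move let the fingers close. It gives the time, the measured TCP pose, the force and the opening at its end, in the units of the state.
- env.get_obs(): the state, without advancing time (a new reading comes with each control period).
- viewer.read_camera(name): name is "scene" or "top" or "wrist"; returns a dict with "img" (384x512x3 uint8, red, green, blue), "vfov" (degrees; the focal length in pixels is half the picture's height over the tangent of half this angle, whatever the lens; pixels are square), "cx", "cy" (the principal point, pixels), "k1" (the pictures are not rectified: a ray, as slopes to the right and down, at radius r is drawn at 1 + k1 r^2 times it, then the intrinsics apply), "extrinsics" (4x4, takes a point from world to camera coordinates); the wrist camera has in their place "mount" (4x4, takes a point from camera to tool coordinates, whose origin is the TCP and whose axes are the flange's). Camera axes: x right, y down, z forward; pixel columns grow to the right and rows downward; lengths in m; the calibration is good to about 2 mm. A picture is of the moment at which its call begins: read the wrist's pose just before it. There is no depth.
- job.sign_off(): hands the job in, once; it reports no verdict.
The state is a dict: "time_s": time; "qpos": joint angles; "joint_velocities": joint speeds; "effort": joint torques, N m; "tool_pos": TCP position; "tool_rot": TCP orientation; "force": force on the tool from outside, world axes, zero at the start; "wrist_torque": the same for the moment, N m; "grip_width": finger opening in m.
Only numpy, scipy, OpenCV 4.12 (cv2) and the standard library are available. Lean on these libraries where they do the work, as an engineer would, in place of code of your own. Each camera call takes 0.05 s, during which the arm holds its last target.

## Working session

There is one attempt and no reset: what is moved stays moved. The work goes in short steps, Python scripts to look and compute and a tool call to move; the robot and the scene stay as the last step left them, time stands still between calls to the robot, and variables do not carry over. Pictures are saved under pics/ and viewed, and the job is handed in when it is done.

Besides the shell and the picture viewer there is one more tool, called after ">>>" as name(argument=value, ...) on one line, values as JSON. move_arm: Moves the arm, as the interface text tells. Its arguments: {"type":"object","properties":{"steps":{"type":"array"},"force":{"type":"number"}},"required":["steps"]}

```bash
ls; mkdir -p pics; python3 - <<'E'
from cell import env, viewer, job
import cv2
print({k:v for k,v in env.get_obs().items()}, env.tip_reach)
for n in ["scene","top","wrist"]:
    c=viewer.read_camera(n); cv2.imwrite(f"pics/{n}0.png",c["img"][:,:,::-1])
    print(n,{k:v for k,v in c.items() if k!="img"})
E
```

```text
pics
{'time_s': 0.0, 'qpos': array([-68.51792918,  18.44095403,  -4.01546556,  83.1746519 ,
         1.29600497,  78.5396382 ,  -3.25920504]), 'joint_velocities': array([-0.08813698,  0.00892522, -0.00966948,  0.02871683,  0.01905604,
        0.00558056, -0.04653761]), 'effort': array([ 6.39488599e-05, -4.91297007e+01, -4.04020138e-01, -3.12524164e+01,
       -6.38593454e-02,  4.38009342e-02,  1.76032217e-04]), 'tool_pos': array([0.22936038, 0.60765698, 0.24644217]), 'tool_rot': array([-1.79890053e+02,  6.66037151e-03,  1.59328613e+02]), 'force': array([ 0.61608997,  0.44858011, -0.26307837]), 'wrist_torque': array([ 0.00104259,  0.01432288, -0.0069246 ]), 'grip_width': 0.0871638183064059} 0.025
scene {'vfov': 42.540837723850885, 'cx': 249.94369209046235, 'cy': 188.72066050777104, 'k1': -0.07129054123542736, 'extrinsics': array([[-0.65325084,  0.75712517, -0.0049824 ,  0.32999881],
       [ 0.42453345,  0.36082463, -0.83040769, -0.1157271 ],
       [-0.62692479, -0.54457972, -0.55713395,  2.05672088],
       [ 0.        ,  0.        ,  0.        ,  1.        ]])}
top {'vfov': 43.1788
[... 211 characters left out ...]
01,  2.39696608e-02, -8.55919828e-02,
         5.71187404e-01],
       [ 8.55888943e-02, -1.15662115e-03, -9.96329867e-01,
         1.47893178e+00],
       [ 0.00000000e+00,  0.00000000e+00,  0.00000000e+00,
         1.00000000e+00]])}
wrist {'vfov': 70.52225613829211, 'cx': 255.21752139994553, 'cy': 194.66265838052297, 'k1': 0.004480142539295619, 'mount': array([[ 1.21387916e-03, -9.52068338e-01, -3.05882994e-01,
         8.49400906e-02],
       [ 9.99999105e-01,  9.83497579e-04,  9.07278844e-04,
        -1.04076730e-04],
       [-5.62956277e-04, -3.05883821e-01,  9.52068680e-01,
        -1.38275971e-01],
       [ 0.00000000e+00,  0.00000000e+00,  0.00000000e+00,
         1.00000000e+00]])}
```

View pics/scene0.png

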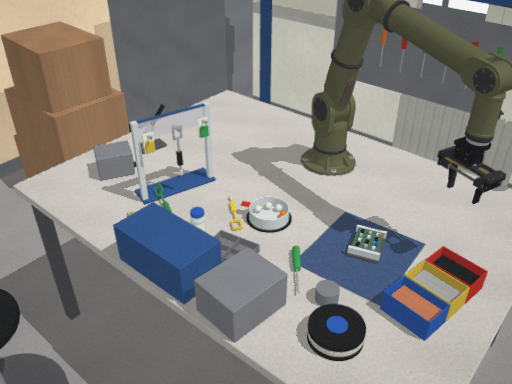

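View pics/top0.png

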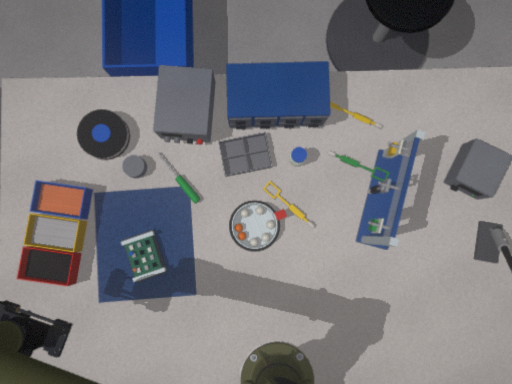

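View pics/wrist0.png

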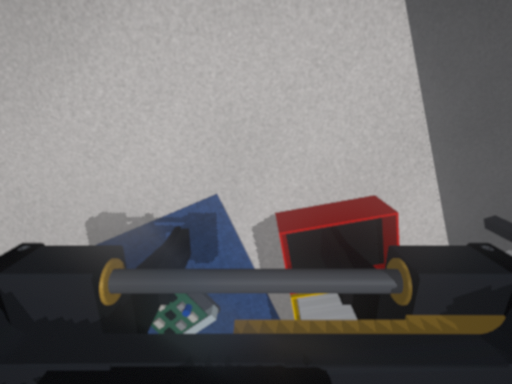

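```bash
cat > h.py <<'E'
import numpy as np, cv2
from scipy.spatial.transform import Rotation as R
from cell import env, viewer, job
def K(c):
    f=192/np.tan(np.radians(c["vfov"]/2)); return f,c["cx"],c["cy"],c["k1"]
def T_wc(c,obs=None):
    if "extrinsics" in c: return np.linalg.inv(c["extrinsics"])
    T=np.eye(4); T[:3,:3]=R.from_euler("xyz",obs["tool_rot"],degrees=True).as_matrix(); T[:3,3]=obs["tool_pos"]
    return T@c["mount"]
def ray(c,uv,T):
    f,cx,cy,k=K(c); d=np.array([(uv[0]-cx)/f,(uv[1]-cy)/f]); x=d.copy()
    for _ in range(20): x=d/(1+k*(x@x))
    v=T[:3,:3]@np.array([x[0],x[1],1]); return T[:3,3],v/np.linalg.norm(v)
def onz(c,uv,T,z):
    o,v=ray(c,uv,T); return o+v*(z-o[2])/v[2]
def proj(c,p,T):
    f,cx,cy,k=K(c); q=np.linalg.inv(T)@np.append(p,1); x=q[:2]/q[2]; x=x*(1+k*(x@x)); return np.array([f*x[0]+cx,f*x[1]+cy])
def tri(rs):
    A=np.zeros((3,3));b=np.zeros(3)
    for o,v in rs:
        P=np.eye(3)-np.outer(v,v);A+=P;b+=P@o
    p=np.linalg.solve(A,b); return p,[np.linalg.norm((np.eye(3)-np.outer(v,v))@(p-o)) for o,v in rs]
def save(c,name,box=None,s=1):
    im=c["img"][:,:,::-1]
    if box: im=im[box[1]:box[3],box[0]:box[2]]
    im=cv2.resize(im,None,fx=s,fy=s,interpolation=cv2.INTER_CUBIC); cv2.imwrite("pics/"+name,im)
E
python3 - <<'E'
import cv2
t=cv2.imread("pics/top0.png");s=cv2.imread("pics/scene0.png")
cv2.imwrite("pics/t_rack.png",cv2.resize(t[120:260,320:450],None,fx=4.2,fy=4.2,interpolation=cv2.INTER_CUBIC))
cv2.imwrite("pics/t_pot.png",cv2.resize(t[170:260,215:335],None,fx=6,fy=6,interpolation=cv2.INTER_CUBIC))
cv2.imwrite("pics/s_rack.png",cv2.resize(s[90:220,120:225],None,fx=4.5,fy=4.5,interpolation=cv2.INTER_CUBIC))
cv2.imwrite("pics/s_pot.png",cv2.resize(s[180:245,210:310],None,fx=7,fy=7,interpolation=cv2.INTER_CUBIC))
E
```

```text
(no output)
```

View pics/t_rack.png

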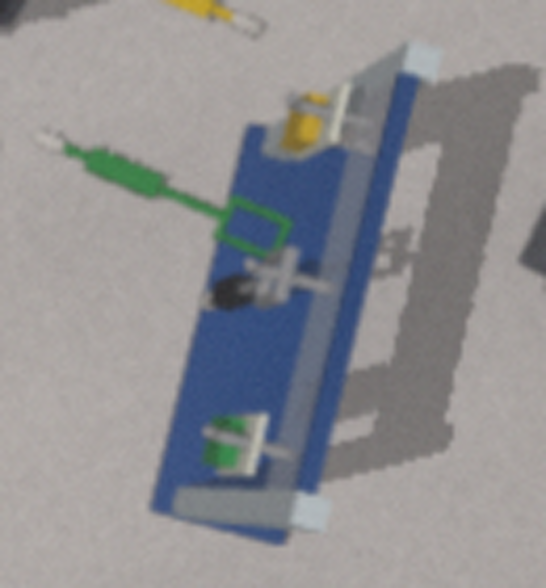

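View pics/s_rack.png

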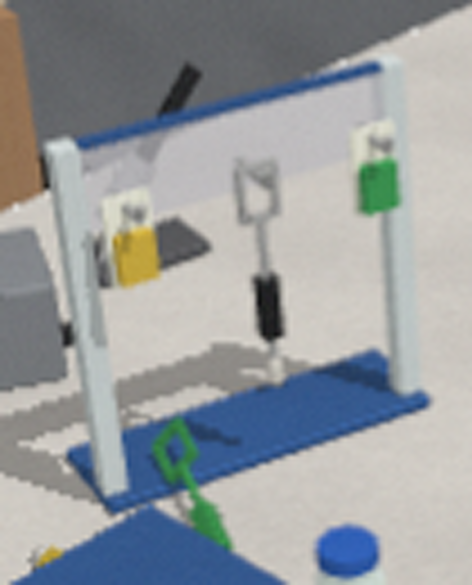

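View pics/t_pot.png

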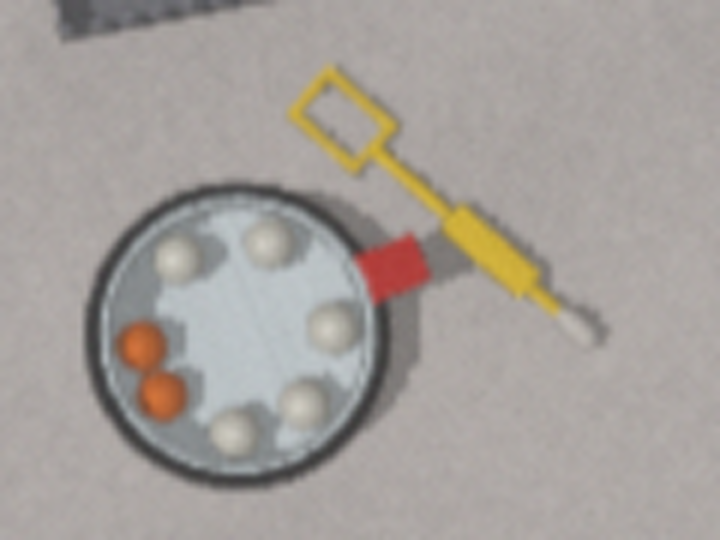

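View pics/s_pot.png

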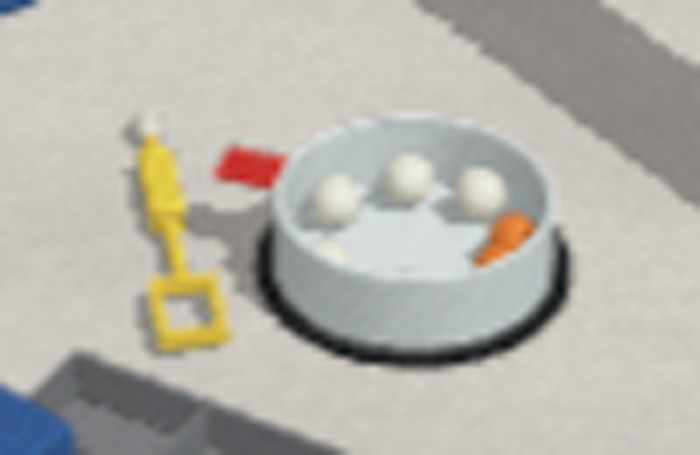

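```bash
python3 - <<'E'
from h import *
c=viewer.read_camera("top");T=T_wc(c);s=viewer.read_camera("scene");Ts=T_wc(s)
z=lambda x,y:(320+(x+.5)/4.2-.5,120+(y+.5)/4.2-.5)
for n,p,h in [("base tl",(250,125),.012),("base bl",(150,512),.012),("base br",(285,543),.012),("post+",(422,58),.322),("post-",(311,512),.322),
  ("pegm tip",(250,264),.290),("pegm hdr",(330,290),.279),("peg+ tip",(290,100),.290),("peg- tip",(207,433),.290),("loop ends",(293,253),.284),("loop end2",(283,301),.284),("nose",(212,302),.09)]:
    print(n,np.round(onz(c,z(*p),T,h),4))
# pot: mask of dark foot / orange / red
hsv=cv2.cvtColor(c["img"],cv2.COLOR_RGB2HSV)
def blobs(m,box,mn=8):
    M=np.zeros_like(m);M[box[1]:box[3],box[0]:box[2]]=m[box[1]:box[3],box[0]:box[2]]
    n,l,st,ce=cv2.connectedComponentsWithStats(M.astype(np.uint8)); return [(st[i,4],ce[i]) for i in range(1,n) if st[i,4]>=mn]
box=(215,190,300,260)
dark=(hsv[:,:,2]<75)
M=np.zeros(dark.shape,np.uint8);M[190:260,215:300]=dark[190:260,215:300]
cs,_=cv2.findContours(M,cv2.RETR_EXTERNAL,cv2.CHAIN_APPROX_NONE);k=max(cs,key=cv2.contourArea)
e=cv2.fitEllipse(k);print("foot ellipse",e,onz(c,e[0],T,0.002))
red=((hsv[:,:,0]<4)|(hsv[:,:,0]>174))&(hsv[:,:,1]>150)
print("red",[(a,p,np.round(onz(c,p,T,.045),4)) for a,p in blobs(red,box)])
org=(hsv[:,:,0]>=5)&(hsv[:,:,0]<16)&(hsv[:,:,1]>140)
print("org",[(a,p,np.round(onz(c,p,T,.02),4)) for a,p in blobs(org,box)])
for n,p in [("jar",(299,155)),("tray",(246,154)),("spool",(135,167))]: print(n,np.round(onz(c,p,T,.05),3))
for n,p in [("deco yellow loop",(270,186)),("yel end",(314,226)),("green rod nose",(331,152)),("driver",(198,200)),("drv tip",(161,155)),("navybox corner",(329,125)),("greyboxcorner",(155,140)),("greybox right",(205,145))]: print(n,np.round(onz(c,p,T,.01),3))
E
```

```text
base tl [ 0.6958 -0.3387  0.012 ]
base bl [ 0.4101 -0.2521  0.012 ]
base br [ 0.3853 -0.3497  0.012 ]
post+ [ 0.6817 -0.3582  0.322 ]
post- [ 0.415  -0.2797  0.322 ]
pegm tip [ 0.5644 -0.2598  0.29  ]
pegm hdr [ 0.5483 -0.3105  0.279 ]
peg+ tip [ 0.6642 -0.2886  0.29  ]
peg- tip [ 0.4628 -0.2292  0.29  ]
loop ends [ 0.5711 -0.2877  0.284 ]
loop end2 [ 0.5419 -0.2802  0.284 ]
nose [ 0.5577 -0.2853  0.09  ]
foot ellipse ((261.55072021484375, 231.18856811523438), (29.90316390991211, 39.974979400634766), 39.08715057373047) [0.44859142 0.03637655 0.002     ]
red [(np.int32(64), array([280.125  , 214.15625]), array([ 0.4987, -0.0205,  0.045 ]))]
org [(np.int32(40), array([238.15 , 227.225]), array([0.4625, 0.1087, 0.02  ])), (np.int32(36), array([241.41666667, 235.52777778]), array([0.4367, 0.0992, 0.02  ]))]
jar [ 0.678 -0.083  0.05 ]
tray [0.685 0.079 0.05 ]
spool [0.653 0.419 0.05 ]
deco yellow loop [0.589 0.006 0.01 ]
yel end [ 0.461 -0.127  0.01 ]
green rod nose [ 0.692 -0.188  0.01 ]
driver [0.55  0.232 0.01 ]
drv tip [0.695 0.346 0.01 ]
navybox corner [ 0.778 -0.185  0.01 ]
greyboxcorner [0.743 0.365 0.01 ]
greybox right [0.724 0.208 0.01 ]
```

```bash
python3 - <<'E'
from h import *
c=viewer.read_camera("top");T=T_wc(c);s=viewer.read_camera("scene");Ts=T_wc(s)
ht=cv2.cvtColor(c["img"],cv2.COLOR_RGB2HSV);hs=cv2.cvtColor(s["img"],cv2.COLOR_RGB2HSV)
def cen(h,box,vmax=60):
    m=np.zeros(h.shape[:2],np.uint8);b=box;m[b[1]:b[3],b[0]:b[2]]=(h[b[1]:b[3],b[0]:b[2],2]<vmax)&(h[b[1]:b[3],b[0]:b[2],1]<140)
    ys,xs=np.nonzero(m);return len(xs),np.array([xs.mean(),ys.mean()])
a=cen(ht,(366,182,384,196));b=cen(hs,(174,148,186,168));print(a,b)
print("grip",tri([ray(c,a[1],T),ray(s,b[1],Ts)]))
# pot foot ring: dark pixels in annulus around rough centre
m=(ht[:,:,2]<90); ys,xs=np.nonzero(m); d=np.hypot(xs-254.6,ys-226)
k=(d>22)&(d<28); P=np.array([onz(c,(x,y),T,.001)[:2] for x,y in zip(xs[k],ys[k])])
A=np.c_[2*P,np.ones(len(P))];sol=np.linalg.lstsq(A,(P**2).sum(1),rcond=None)[0];r=np.sqrt(sol[2]+sol[:2]@sol[:2]);print("pot ring",len(P),sol[:2],r)
cn=sol[:2]; tab=np.array([.4987,-.0205]); print("tab",np.linalg.norm(tab-cn),np.degrees(np.arctan2(*(tab-cn)[::-1])))
print("pot centre in scene",proj(s,[*cn,0.046],Ts),"in top at rim",proj(c,[*cn,.046],T))
save(s,"s_potc.png",(210,180,310,245),7)
E
```

```text
(30, array([374.03333333, 189.56666667])) (56, array([179.125     , 158.05357143]))
grip (array([ 0.5602759 , -0.28322144,  0.15611297]), [np.float64(0.003799695723754249), np.float64(0.0037996957237544206)])
pot ring 231 [0.46771296 0.0585727 ] 0.07610701798600941
tab 0.08492755115004291 -68.60076079617262
pot centre in scene [269.76692466 207.73047347] in top at rim [254.38944491 224.99293081]
```

```bash
cat >> h.py <<'E'
YAW=np.radians(-106.6)
XR=np.array([np.cos(YAW),np.sin(YAW),0]);YR=np.array([-np.sin(YAW),np.cos(YAW),0]);ZR=np.array([0,0,1.])
def Rt(theta=50):
    t=np.radians(theta); z=np.sin(t)*XR-np.cos(t)*ZR; return np.c_[np.cross(YR,z),YR,z]
def cur():
    o=env.get_obs(); return o["tool_pos"],R.from_euler("xyz",o["tool_rot"],degrees=True)
def plan(pt,Rm,n=None,start=None):
    p0,r0=start or cur(); r1=R.from_matrix(Rm); w=(r0.inv()*r1).as_rotvec(); dist=np.linalg.norm(pt-p0)
    m=max(int(np.ceil(max(dist/.040,np.linalg.norm(w)/.12))),1); n=n or m
    print("dist",dist,"ang",np.degrees(np.linalg.norm(w)),"n",n)
    r=r0
    for i in range(n):
        d=r.inv().apply((pt-p0)/n)*100; print(np.round(d,2).tolist(),np.round(w/n,3).tolist()); r=r*R.from_rotvec(w/n)
E
python3 - <<'E'
from h import *
Rm=Rt(50); g=np.array([.558,-.2845,.157])
print(R.from_matrix(Rm).as_euler("xyz",degrees=True))
pre=g-.15*Rm[:,2]; print(pre)
wp=np.array([.52,.15,.32]); plan(wp,Rm)
E
```

```text
[180.   50.   73.4]
[ 0.5908275  -0.17438235  0.25341814]
dist 0.5472553784132951 ang 96.89765195406336 n 15
[-2.89, -2.17, -0.48] [0.043, -0.047, 0.093]
[-3.1, -1.91, -0.26] [0.043, -0.047, 0.093]
[-3.27, -1.62, -0.03] [0.043, -0.047, 0.093]
[-3.4, -1.31, 0.19] [0.043, -0.047, 0.093]
[-3.49, -0.97, 0.4] [0.043, -0.047, 0.093]
[-3.54, -0.62, 0.6] [0.043, -0.047, 0.093]
[-3.55, -0.26, 0.78] [0.043, -0.047, 0.093]
[-3.52, 0.11, 0.95] [0.043, -0.047, 0.093]
[-3.45, 0.47, 1.1] [0.043, -0.047, 0.093]
[-3.33, 0.84, 1.23] [0.043, -0.047, 0.093]
[-3.18, 1.2, 1.34] [0.043, -0.047, 0.093]
[-2.98, 1.55, 1.42] [0.043, -0.047, 0.093]
[-2.76, 1.88, 1.48] [0.043, -0.047, 0.093]
[-2.5, 2.19, 1.51] [0.043, -0.047, 0.093]
[-2.21, 2.47, 1.52] [0.043, -0.047, 0.093]
```

>>> move_arm(steps=[[8.7,-2.9,-2.2,-0.5,0.043,-0.047,0.093],[8.7,-3.1,-1.9,-0.3,0.043,-0.047,0.093],[8.7,-3.3,-1.6,0,0.043,-0.047,0.093],[8.7,-3.4,-1.3,0.2,0.043,-0.047,0.093],[8.7,-3.5,-1.0,0.4,0.043,-0.047,0.093]])

```text
time_s: 0.77
tool_pos: [0.327, 0.454, 0.2727]
tool_rot: [-171.0, 15.9, 133.5]
force: [-0.2, 0.5, -0.5]
grip_width: 0.087
```

>>> move_arm(steps=[[8.7,-3.5,-0.6,0.6,0.043,-0.047,0.093],[8.7,-3.5,-0.3,0.8,0.043,-0.047,0.093],[8.7,-3.5,0.1,1.0,0.043,-0.047,0.093],[8.7,-3.4,0.5,1.1,0.043,-0.047,0.093],[8.7,-3.3,0.8,1.2,0.043,-0.047,0.093]])

```text
time_s: 1.18
tool_pos: [0.4227, 0.3029, 0.296]
tool_rot: [-169.8, 33.9, 107.2]
force: [0.7, 0.6, 0.8]
grip_width: 0.087
```

>>> move_arm(steps=[[8.7,-3.2,1.2,1.3,0.043,-0.047,0.093],[8.7,-3.0,1.5,1.4,0.043,-0.047,0.093],[8.7,-2.8,1.9,1.5,0.043,-0.047,0.093],[8.7,-2.5,2.2,1.5,0.043,-0.047,0.093],[8.7,-2.2,2.5,1.5,0.043,-0.047,0.093]])

```text
time_s: 1.6
tool_pos: [0.5204, 0.1504, 0.3218]
tool_rot: [179.3, 50.1, 72.9]
force: [1.0, 0.2, -0.6]
grip_width: 0.0871
```

```bash
python3 - <<'E'
from h import *
o=env.get_obs();print(o["qpos"],o["tool_pos"],o["tool_rot"])
Rm=Rt(50); g=np.array([.558,-.2845,.157]); plan(g-.15*Rm[:,2],Rm)
E
```

```text
[-52.75687232  29.18737114  23.9730614   76.52137377  24.20106941
 112.33351209 -42.48759194] [0.52037838 0.15042006 0.32180974] [179.2544574   50.09688472  72.8895176 ]
dist 0.3393185735243717 ang 0.49224516133854146 n 9
[-1.48, 1.77, 2.98] [0.001, 0.0, -0.001]
[-1.48, 1.77, 2.98] [0.001, 0.0, -0.001]
[-1.49, 1.77, 2.98] [0.001, 0.0, -0.001]
[-1.49, 1.77, 2.98] [0.001, 0.0, -0.001]
[-1.49, 1.78, 2.97] [0.001, 0.0, -0.001]
[-1.49, 1.78, 2.97] [0.001, 0.0, -0.001]
[-1.49, 1.78, 2.97] [0.001, 0.0, -0.001]
[-1.49, 1.78, 2.97] [0.001, 0.0, -0.001]
[-1.5, 1.78, 2.97] [0.001, 0.0, -0.001]
```

>>> move_arm(steps=[[8.7,-1.5,1.8,3.0,0,0,0],[8.7,-1.5,1.8,3.0,0,0,0],[8.7,-1.5,1.8,3.0,0,0,0],[8.7,-1.5,1.8,3.0,0,0,0],[8.7,-1.5,1.8,3.0,0,0,0]])

```text
time_s: 2.02
tool_pos: [0.5607, -0.0324, 0.2828]
tool_rot: [179.4, 50.0, 73.2]
force: [1.0, -0.7, -0.0]
grip_width: 0.0872
```

>>> move_arm(steps=[[8.7,-1.5,1.8,3.0,0,0,0],[8.7,-1.5,1.8,3.0,0,0,0],[8.7,-1.5,1.8,3.0,0,0,0],[8.7,-1.5,1.8,2.8,0,0,0],[8.7,0,0,0,0,0,0]])

```text
time_s: 2.43
tool_pos: [0.5909, -0.1841, 0.2544]
tool_rot: [179.3, 50.3, 72.5]
force: [-2.0, -1.0, 0.1]
grip_width: 0.0866
```

```bash
python3 - <<'E'
from h import *
o=env.get_obs();print(o["qpos"],o["tool_pos"],o["tool_rot"])
c=viewer.read_camera("wrist");T=T_wc(c,o);save(c,"w1.png",None,1.5)
s=viewer.read_camera("scene");save(s,"s1.png",None,1.5)
for n,p in [("grip",[.558,-.2845,.157]),("nose",[.558,-.2845,.084]),("eye",[.558,-.2845,.279])]: print(n,proj(c,p,T))
E
```

```text
[-32.28496607  27.55440129  32.11892196  89.01559052  33.08750613
  86.05460941 -26.22242258] [ 0.59090452 -0.18414437  0.25444642] [179.33137559  50.31558927  72.47256649]
grip [252.55613521 182.20962959]
nose [252.31419125 125.47970311]
eye [253.07692175 305.14105477]
```

View pics/w1.png

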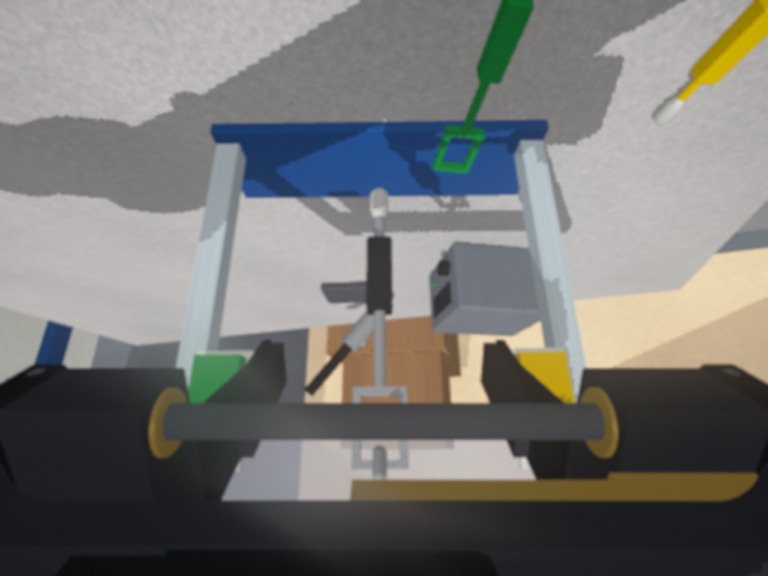

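View pics/s1.png

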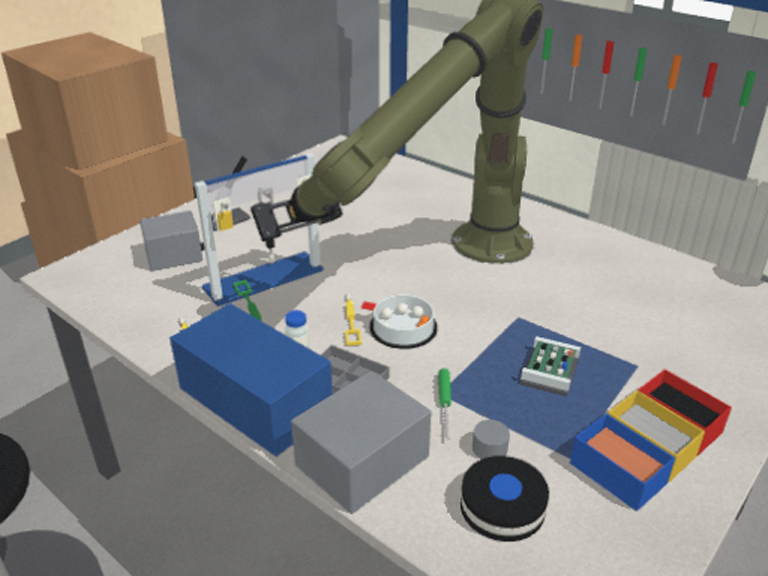

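```bash
python3 - <<'E'
from h import *
o=env.get_obs();c=viewer.read_camera("wrist");T=T_wc(c,o)
t=viewer.read_camera("top");Tt=T_wc(t)
img=cv2.imread("pics/top0.png")
O=np.array([.5507,-.3113,0])
rk=lambda p:np.round([(p-O)@XR,(p-O)@YR,p[2]],4)
z=lambda x,y:(320+(x+.5)/4.2-.5,120+(y+.5)/4.2-.5)
for h in (.22,.245): print("card fronts",h,rk(onz(t,z(281,130),Tt,h)),rk(onz(t,z(204,460),Tt,h)))
# intersect wrist rays with rack x-plane of rod: x=-.026
def onx(uv,xr):
    o_,v=ray(c,uv,T); k=(xr-(o_-O)@XR)/(v@XR); return rk(o_+k*v)
for n,uv,xr in [("grip top-l",(367/1.5,275/1.5),-.026),("grip r",(391/1.5,275/1.5),-.026),("grip low end",(378/1.5,237/1.5),-.034),("grip up end",(378/1.5,312/1.5),-.034),("nose",(252.3,125.5),-.026),("pegtip top",(379/1.5,472/1.5),-.046),("loop l",(353/1.5,400/1.5),-.03),("loop r",(407/1.5,400/1.5),-.03),("greencard bl",(197/1.5,355/1.5),-.03),("green br",(245/1.5,355/1.5),-.03),("yel bl",(517/1.5,351/1.5),-.03),("yel br",(568/1.5,351/1.5),-.03),("header? post l",(218/1.5,145/1.5),.0),("post r",(545/1.5,140/1.5),0)]: print(n,onx(uv,xr))
E
```

```text
card fronts 0.22 [-0.0392  0.0996  0.22  ] [-0.0353 -0.1189  0.22  ]
card fronts 0.245 [-0.0448  0.0937  0.245 ] [-0.0411 -0.1207  0.245 ]
grip top-l [-0.026  -0.0094  0.1528]
grip r [-0.026   0.0083  0.1529]
grip low end [-0.034  -0.0012  0.1253]
grip up end [-0.034  -0.0013  0.1846]
nose [-0.026  -0.0008  0.0756]
pegtip top [-0.046  -0.0008  0.2854]
loop l [-0.03   -0.0176  0.2432]
loop r [-0.03    0.0173  0.2435]
greencard bl [-0.03   -0.1231  0.213 ]
green br [-0.03   -0.0909  0.2132]
yel bl [-0.03    0.0925  0.2117]
yel br [-0.03    0.127   0.2118]
header? post l [-0.     -0.1502  0.0072]
post r [0.     0.1552 0.003 ]
```

```bash
python3 - <<'E'
from h import *
Rm=Rt(60); g=np.array([.5575,-.2862,.152]); print(g-.006*Rm[:,2])
a=g-.086*Rm[:,2]; plan(a,Rm,4)
plan(g-.006*Rm[:,2],Rm,3,(a,R.from_matrix(Rm)))
E
```

```text
[ 0.55898448 -0.28122041  0.155     ]
dist 0.07317282433533061 ang 10.054656419964392 n 4
[0.42, -0.08, 1.78] [0.002, -0.044, -0.001]
[0.49, -0.07, 1.76] [0.002, -0.044, -0.001]
[0.57, -0.07, 1.74] [0.002, -0.044, -0.001]
[0.65, -0.07, 1.71] [0.002, -0.044, -0.001]
dist 0.07999999999999997 ang 0.0 n 3
[0.0, -0.0, 2.67] [0.0, 0.0, 0.0]
[0.0, -0.0, 2.67] [0.0, 0.0, 0.0]
[0.0, -0.0, 2.67] [0.0, 0.0, 0.0]
```

>>> move_arm(steps=[[8.7,0.4,-0.1,1.8,0.002,-0.044,-0.001],[8.7,0.5,-0.1,1.8,0.002,-0.044,-0.001],[8.7,0.6,-0.1,1.7,0.002,-0.044,-0.001],[8.7,0.7,0,1.7,0.002,-0.044,-0.001],[8.7,0,0,0,0,0,0]])

```text
time_s: 3.05
tool_pos: [0.5765, -0.214, 0.1902]
tool_rot: [-179.0, 60.3, 74.4]
force: [-0.9, -0.3, -0.2]
grip_width: 0.0867
```

```bash
python3 - <<'E'
from h import *
o=env.get_obs();print(o["qpos"],o["tool_pos"],o["tool_rot"],o["force"])
c=viewer.read_camera("wrist");T=T_wc(c,o);save(c,"w2.png",None,1.5)
Rm=Rt(60); g=np.array([.5575,-.2862,.152]); 
print(proj(c,g,T),proj(c,g+[0,0,-.068],T))
plan(g-.006*Rm[:,2],Rm,3)
E
```

```text
[-33.13842523  34.84417658  32.83691733  94.16809901  38.15886963
  81.9502164  -32.46842314] [ 0.5765444  -0.21398633  0.19022022] [-178.97003637   60.26033378   74.40229205] [-0.90543063 -0.27841508 -0.1501006 ]
[258.20573869 212.61942451] [258.68735204 139.81647127]
dist 0.0793115656568745 ang 0.40604774565553453 n 3
[-0.07, 0.04, 2.64] [-0.0, 0.001, 0.002]
[-0.08, 0.04, 2.64] [-0.0, 0.001, 0.002]
[-0.08, 0.04, 2.64] [-0.0, 0.001, 0.002]
```

View pics/w2.png

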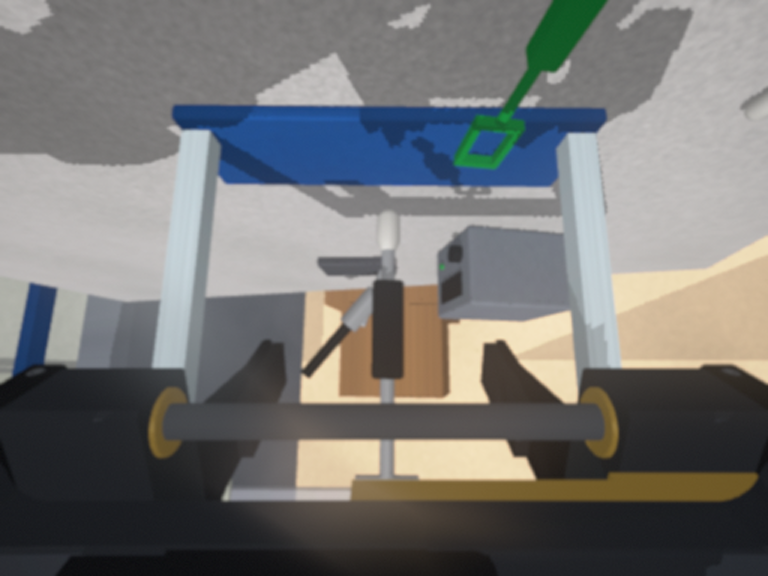

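>>> move_arm(steps=[[8.7,-0.1,0,2.6,0,0,0],[8.7,-0.1,0,2.6,0,0,0],[8.7,0,0.1,2.6,0,0,0],[8.7,0,0,0,0,0,0]])

```text
time_s: 3.43
tool_pos: [0.557, -0.2853, 0.1581]
tool_rot: [-179.8, 60.2, 73.3]
force: [-1.2, -0.3, -0.3]
grip_width: 0.0869
```

```bash
python3 - <<'E'
from h import *
o=env.get_obs();print(o["qpos"],o["tool_pos"],o["tool_rot"],o["force"])
c=viewer.read_camera("wrist");T=T_wc(c,o);save(c,"w3.png",None,1.5)
Rm=Rt(60); g=np.array([.5575,-.2862,.152]); 
plan(g-.006*Rm[:,2],Rm,1)
E
```

```text
[-28.94213658  35.56171049  34.47678936  98.46910832  40.1842091
  74.145091   -33.17432681] [ 0.55698701 -0.28530248  0.15805658] [-179.78840137   60.17352898   73.2533028 ] [-1.19309278 -0.29154183 -0.29281871]
dist 0.00421732579453509 ang 0.22928626257952733 n 1
[0.42, -0.03, -0.01] [-0.003, 0.002, -0.001]
```

View pics/w3.png

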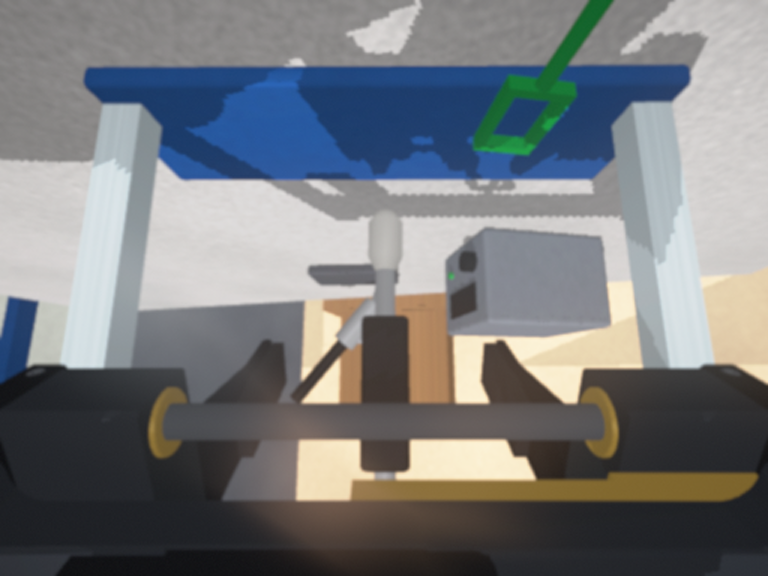

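>>> move_arm(steps=[[8.7,0.4,0,0,0,0,0],[1.0,0,0,0,0,0,0],[1.0,0,0,0,0,0,0],[1.0,0,0,0,0,0,0],[1.0,0,0,0,0,0,0]], force=40)

```text
time_s: 3.9
tool_pos: [0.5609, -0.2791, 0.1544]
tool_rot: [-179.9, 60.1, 73.5]
force: [-0.4, -0.1, 0.2]
grip_width: 0.0679
```

>>> move_arm(steps=[[1.0,0,0,0,0,0,0],[1.0,0,0,0,0,0,0],[1.0,0,0,0,0,0,0]])

```text
time_s: 4.15
tool_pos: [0.5601, -0.28, 0.1541]
tool_rot: [-179.9, 60.1, 73.5]
force: [-0.7, -0.1, 0.3]
grip_width: 0.0479
```

```bash
python3 - <<'E'
from h import *
o=env.get_obs();print(o["qpos"],o["tool_pos"],o["tool_rot"],o["force"],o["grip_width"])
c=viewer.read_camera("wrist");T=T_wc(c,o);save(c,"w4.png",None,1.5)
E
```

```text
[-29.14516388  35.95082273  34.15806314  98.2931037   40.01325721
  74.09388735 -33.47566818] [ 0.56014717 -0.28000604  0.15408098] [-179.85413461   60.10955976   73.50114585] [-0.7462899  -0.06027464  0.33864554] 0.047908852364465945
```

View pics/w4.png

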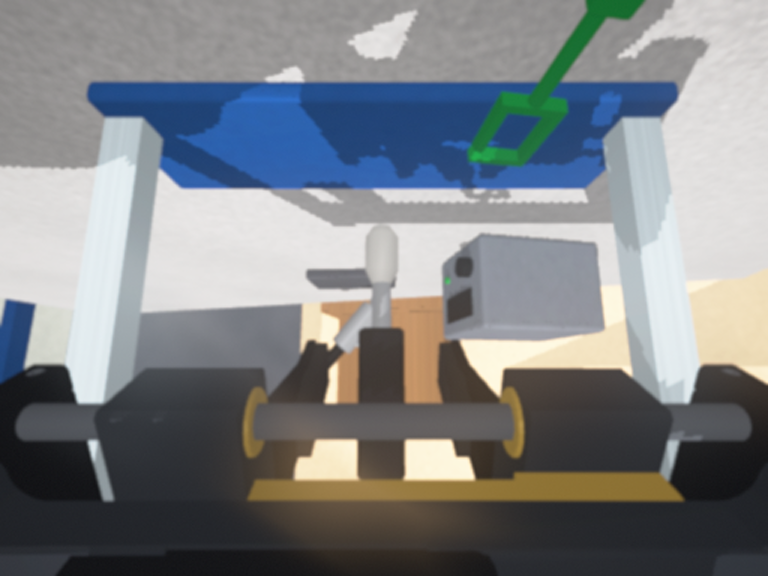

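>>> move_arm(steps=[[1.0,0,0,0,0,0,0],[1.0,0,0,0,0,0,0],[1.0,0,0,0,0,0,0],[1.0,0,0,0,0,0,0],[1.0,0,0,0,0,0,0]])

```text
time_s: 4.62
tool_pos: [0.5602, -0.28, 0.154]
tool_rot: [-179.8, 60.1, 73.5]
force: [1.0, -0.3, 0.5]
grip_width: 0.0176
```

>>> move_arm(steps=[[1.0,0,0,0,0,0,0],[1.0,0,0,0,0,0,0]])

```text
time_s: 4.78
tool_pos: [0.5602, -0.28, 0.154]
tool_rot: [-179.9, 60.1, 73.5]
force: [0.8, -0.6, -0.1]
grip_width: 0.0174
```

```bash
python3 - <<'E'
from h import *
o=env.get_obs();print(o["qpos"],o["tool_pos"],o["tool_rot"],o["force"],o["grip_width"])
c=viewer.read_camera("wrist");T=T_wc(c,o);save(c,"w5.png",None,1.5)
p,r=cur(); 
print("up 20mm in tool:",r.inv().apply([0,0,2.0]), "back -x 60mm:",r.inv().apply(-6*XR),R.from_matrix(Rt(60)).inv().apply([0,0,1]))
g=p+.006*r.apply([0,0,1]); print("grasp pt",g)
E
```

```text
[-29.1424577   35.95231173  34.153079    98.29300525  40.01621803
  74.0835274  -33.47206758] [ 0.5602107  -0.27999828  0.15402925] [-179.8505781    60.10520085   73.51663841] [ 0.78937912 -0.57363087 -0.13012232] 0.01736037766429708
up 20mm in tool: [-1.73388302 -0.00261837 -0.99681634] back -x 60mm: [ 2.99045303e+00 -1.33399567e-03 -5.20165252e+00] [-8.66025404e-01 -5.55111512e-17 -5.00000000e-01]
grasp pt [ 0.55870801 -0.28499416  0.15104846]
```

View pics/w5.png

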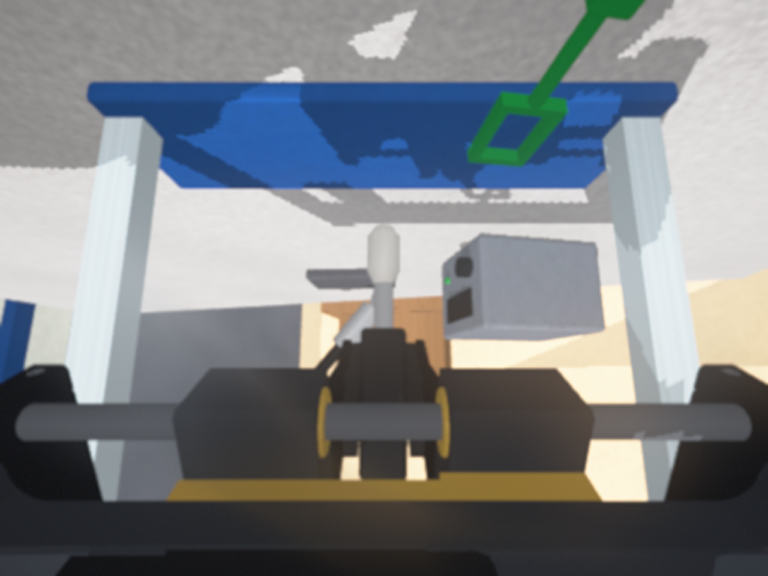

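>>> move_arm(steps=[[1.0,-0.4,0,-0.25,0,0,0],[1.0,-0.45,0,-0.25,0,0,0],[1.0,-0.45,0,-0.25,0,0,0],[1.0,-0.45,0,-0.25,0,0,0],[1.0,0,0,0,0,0,0]])

```text
time_s: 5.25
tool_pos: [0.5607, -0.2804, 0.1757]
tool_rot: [179.9, 60.1, 73.3]
force: [1.3, 0.9, -0.8]
grip_width: 0.0175
```

```bash
python3 - <<'E'
from h import *
o=env.get_obs();print(o["tool_pos"],o["tool_rot"],o["force"],o["grip_width"])
c=viewer.read_camera("wrist");T=T_wc(c,o);save(c,"w6.png",(180,120,330,330),2.8)
s=viewer.read_camera("scene");save(s,"s6.png",(120,90,240,220),4.5)
E
```

```text
[ 0.56065399 -0.28038158  0.17572414] [179.91169815  60.08446244  73.2920007 ] [ 1.30114257  0.92866455 -0.81454164] 0.017463096056257697
```

View pics/s6.png

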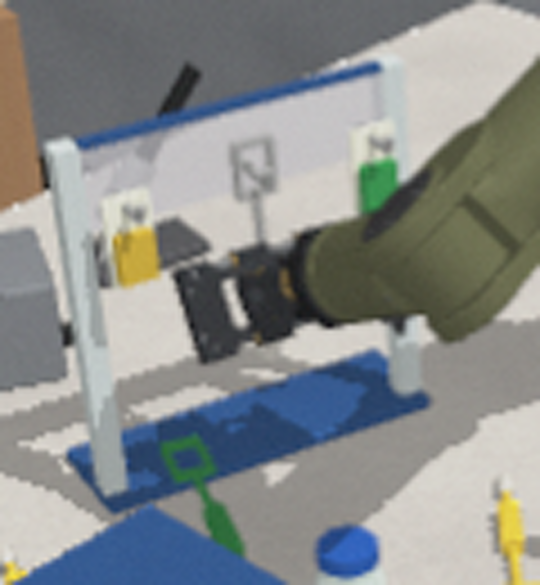

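>>> move_arm(steps=[[1.0,0.55,0,-0.87,0,0,0],[1.0,0.6,0,-1.04,0,0,0],[1.0,0.6,0,-1.04,0,0,0],[1.0,0.6,0,-1.04,0,0,0],[1.0,0.6,0,-1.04,0,0,0]])

```text
time_s: 5.77
tool_pos: [0.5777, -0.222, 0.1733]
tool_rot: [-179.8, 60.1, 73.6]
force: [0.6, 0.0, -0.3]
grip_width: 0.0175
```

>>> move_arm(steps=[[1.0,0.75,0,-1.3,0,0,0],[1.0,0.75,0,-1.3,0,0,0],[1.0,0,0,0,0,0,0]])

```text
time_s: 6.02
tool_pos: [0.5879, -0.1905, 0.1725]
tool_rot: [-179.8, 60.0, 73.9]
force: [1.2, 1.4, -1.7]
grip_width: 0.0176
```

```bash
python3 - <<'E'
from h import *
o=env.get_obs();print(o["qpos"],o["tool_pos"],o["tool_rot"],o["force"],o["grip_width"])
c=viewer.read_camera("wrist");T=T_wc(c,o);save(c,"w7.png",None,1.5)
s=viewer.read_camera("scene");save(s,"s7.png",(120,70,260,220),4)
O=np.array([.5507,-.3113,0]);p,r=cur();g=p+.006*r.apply([0,0,1]);print("rack",(g-O)@XR,(g-O)@YR,"nose expected px",proj(c,g-[0,0,.067],T))
E
```

```text
[-33.7604501   37.04606722  31.69141148  92.67455693  36.72980633
  82.24611313 -34.07138596] [ 0.58789065 -0.19045009  0.17252804] [-179.82545526   59.95229965   73.88830247] [ 1.17036775  1.40840775 -1.73243384] 0.017569235871707185
rack -0.11685860977542382 0.0004685752870270496 nose expected px [254.47411061 152.86410806]
```

View pics/s7.png

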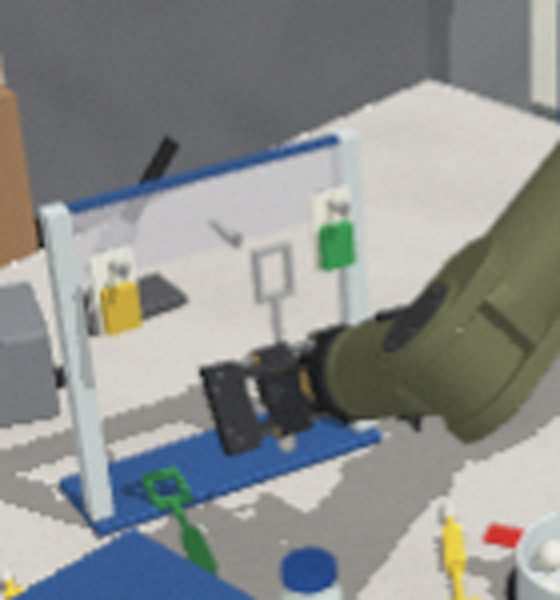

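View pics/w7.png

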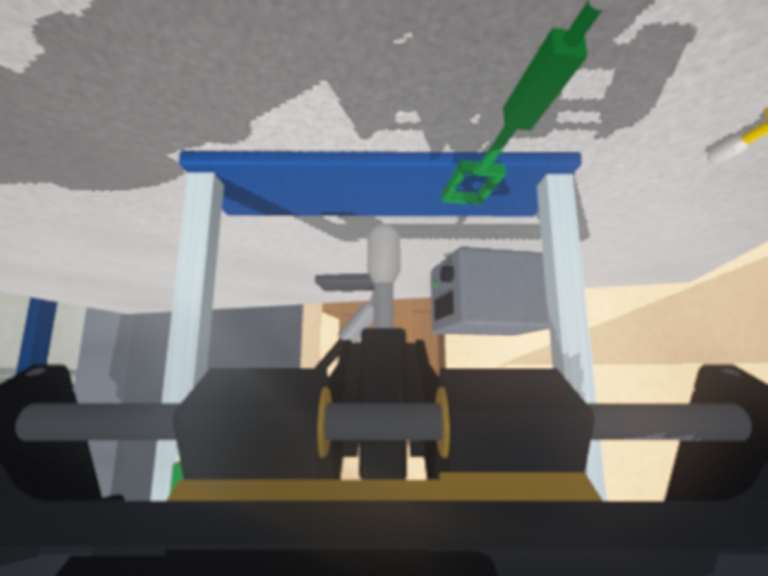

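```bash
cat >> h.py <<'E'
POT=np.array([.4677,.0586,0]); TAB=np.radians(-68.6)
PX=np.array([np.cos(TAB),np.sin(TAB),0]);PY=np.array([-np.sin(TAB),np.cos(TAB),0])
def Ra(a,theta=60): return R.from_euler("z",a,degrees=True).as_matrix()@Rt(theta)
HN=.067
def tcp_for_nose(n,Rm): return np.asarray(n)+[0,0,HN]-.006*Rm[:,2]
def nose():
    p,r=cur(); return p+.006*r.apply([0,0,1])-[0,0,HN]
E
python3 - <<'E'
from h import *
Rm=Ra(30); plan(tcp_for_nose(POT+[0,0,.10],Rm),Rm)
E
```

```text
dist 0.2844652927591709 ang 29.920208751931966 n 8
[1.37, -2.35, -2.29] [-0.057, 0.0, -0.032]
[1.44, -2.17, -2.42] [-0.057, 0.0, -0.032]
[1.51, -1.98, -2.54] [-0.057, 0.0, -0.032]
[1.57, -1.79, -2.64] [-0.057, 0.0, -0.032]
[1.63, -1.58, -2.74] [-0.057, 0.0, -0.032]
[1.68, -1.37, -2.82] [-0.057, 0.0, -0.032]
[1.72, -1.15, -2.89] [-0.057, 0.0, -0.032]
[1.75, -0.93, -2.95] [-0.057, 0.0, -0.032]
```

>>> move_arm(steps=[[1.0,1.4,-2.35,-2.3,-0.057,0,-0.032],[1.0,1.45,-2.15,-2.4,-0.057,0,-0.032],[1.0,1.5,-2.0,-2.55,-0.057,0,-0.032],[1.0,1.55,-1.8,-2.65,-0.057,0,-0.032],[1.0,1.65,-1.6,-2.75,-0.057,0,-0.032]])

```text
time_s: 6.53
tool_pos: [0.5097, -0.0337, 0.1716]
tool_rot: [179.7, 60.1, 91.9]
force: [0.4, -0.3, -0.5]
grip_width: 0.0177
```

>>> move_arm(steps=[[1.0,1.7,-1.35,-2.8,-0.057,0,-0.032],[1.0,1.7,-1.15,-2.9,-0.057,0,-0.032],[1.0,1.75,-0.95,-2.95,-0.057,0,-0.032],[1.0,0,0,0,0,0,0]])

```text
time_s: 6.87
tool_pos: [0.4637, 0.0694, 0.1683]
tool_rot: [179.8, 59.9, 103.9]
force: [-0.3, 0.7, -1.3]
grip_width: 0.0175
```

```bash
python3 - <<'E'
from h import *
o=env.get_obs();print(o["qpos"],o["tool_pos"],o["tool_rot"],o["force"],o["grip_width"])
c=viewer.read_camera("wrist");T=T_wc(c,o);save(c,"w8.png",None,1.5)
t=viewer.read_camera("top");save(t,"t8.png",(195,160,335,270),5.5)
s=viewer.read_camera("scene");save(s,"s8.png",(190,120,330,250),5)
n=nose();print("nose",n,"nose expected px",proj(c,n,T),"top",proj(t,n,T_wc(t)),"scene",proj(s,n,T_wc(s)))
print("pot floor centre in wrist",proj(c,POT+[0,0,.006],T))
Rm=Ra(30); plan(tcp_for_nose(POT+[0,0,.03],Rm),Rm,5)
E
```

```text
[-62.45775628  19.95960607  19.4483685  114.43358039  43.63738569
  85.06071977 -47.94811879] [0.46367451 0.06939063 0.16834713] [179.77273773  59.89433887 103.8598705 ] [-0.28674135  0.73636139 -1.26053787] 0.017467691131081153
nose [0.4674636  0.05709672 0.1000112 ] nose expected px [256.14447352 155.68672575] top [255.02360996 224.7694428 ] scene [269.75335466 194.68443981]
pot floor centre in wrist [256.56461945  35.54008779]
dist 0.07001079783060432 ang 0.32910573220397865 n 5
[1.23, 0.01, 0.67] [0.0, 0.001, -0.001]
[1.23, 0.01, 0.67] [0.0, 0.001, -0.001]
[1.23, 0.01, 0.67] [0.0, 0.001, -0.001]
[1.23, 0.01, 0.67] [0.0, 0.001, -0.001]
[1.23, 0.01, 0.67] [0.0, 0.001, -0.001]
```

View pics/w8.png

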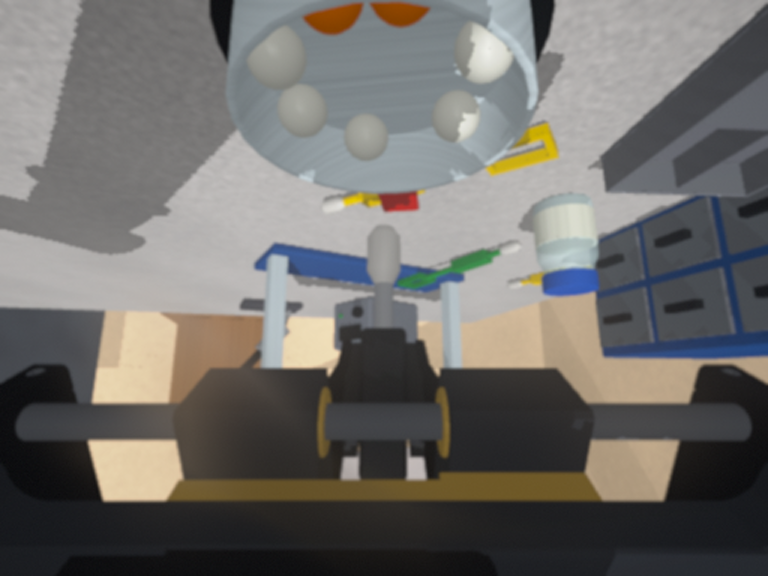

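View pics/t8.png

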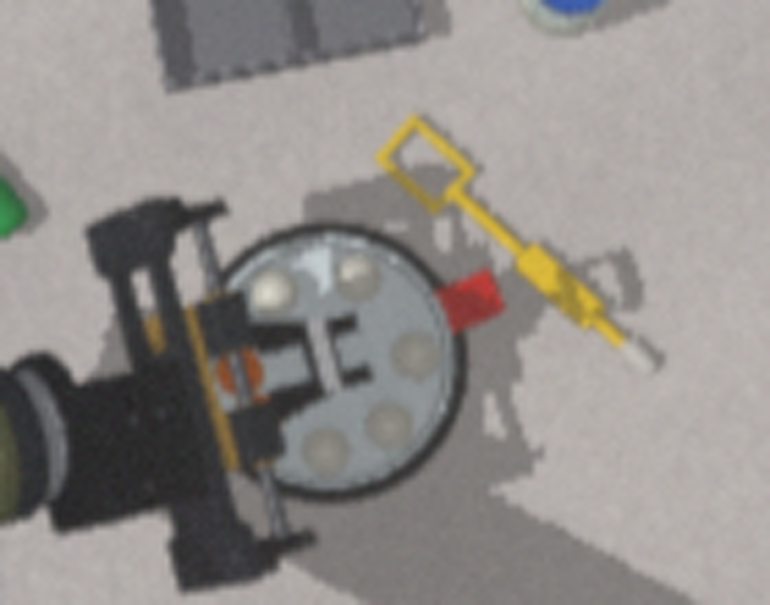

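View pics/s8.png

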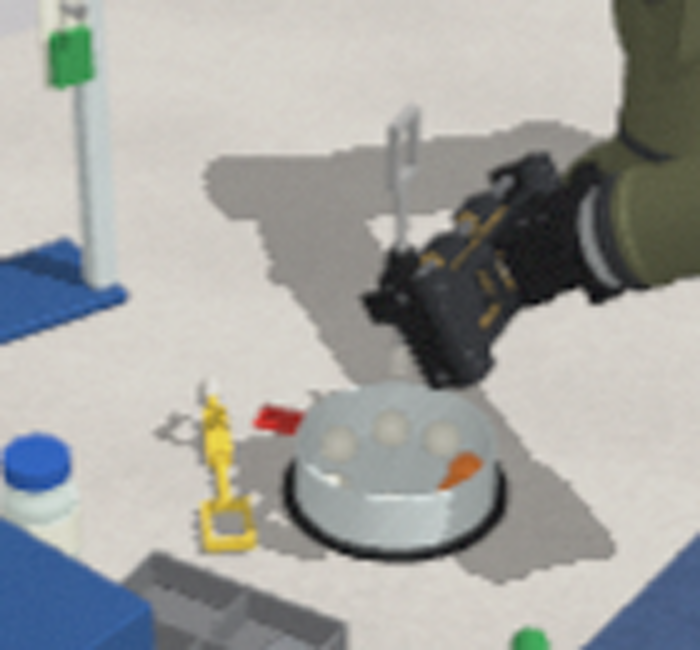

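>>> move_arm(steps=[[1.0,1.2,0,0.7,0,0,0],[1.0,1.2,0,0.7,0,0,0],[1.0,1.2,0,0.7,0,0,0],[1.0,1.2,0,0.7,0,0,0],[1.0,0.8,0,0.4,0,0,0]])

```text
time_s: 7.43
tool_pos: [0.4658, 0.0611, 0.1028]
tool_rot: [179.8, 60.2, 103.0]
force: [-0.8, -0.6, -0.3]
grip_width: 0.0176
```

>>> move_arm(steps=[[1.0,0,0,0,0,0,0],[1.0,0,0,0,0,0,0]])

```text
time_s: 7.6
tool_pos: [0.4662, 0.0621, 0.1046]
tool_rot: [179.7, 60.3, 103.0]
force: [0.3, 0.6, 0.1]
grip_width: 0.0177
```

```bash
python3 - <<'E'
from h import *
o=env.get_obs();print(o["qpos"],o["tool_pos"],o["tool_rot"],o["force"],o["grip_width"])
c=viewer.read_camera("wrist");T=T_wc(c,o);save(c,"w9.png",None,1.5)
n=nose();print("nose",n,(n-POT)@PX,(n-POT)@PY,proj(c,n,T))
E
```

```text
[-61.20231637  26.87661867  19.19578967 115.27224586  42.62932472
  79.20624397 -52.35938099] [0.46619515 0.06209367 0.10457495] [179.72302426  60.2662594  103.01476995] [0.30890851 0.56231416 0.13503088] 0.01770102840005458
nose [0.46768342 0.05746712 0.03510741] 0.0010487242498410342 -0.0004287985186631499 [255.69022521 149.36784379]
```

View pics/w9.png

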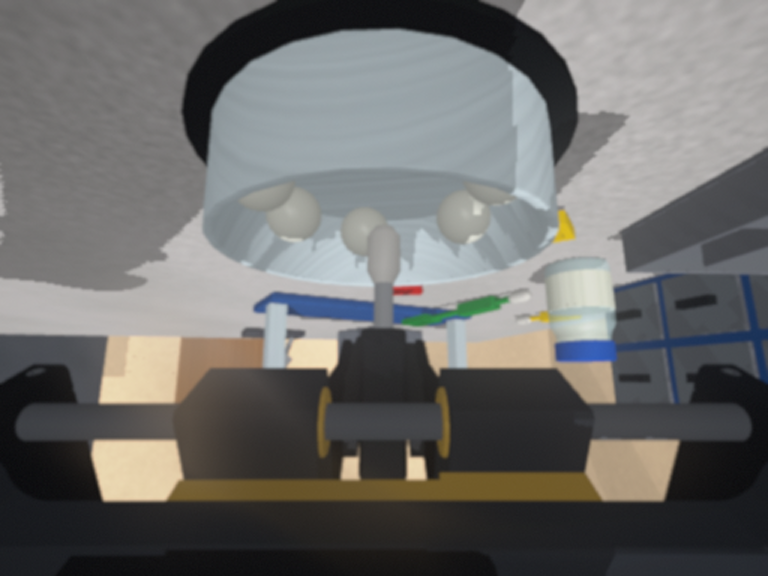

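>>> move_arm(steps=[[1.0,0.43,0,0.25,0,0,0],[1.0,0.43,0,0.25,0,0,0],[1.0,0.43,0,0.25,0,0,0],[1.0,0.43,0,0.25,0,0,0],[1.0,0,0,0,0,0,0]])

```text
time_s: 8.07
tool_pos: [0.466, 0.0631, 0.0843]
tool_rot: [179.7, 60.2, 103.1]
force: [-0.7, -0.3, -1.1]
grip_width: 0.0177
```

>>> move_arm(steps=[[1.0,0.13,0,0.08,0,0,0],[1.0,0,0,0,0,0,0],[1.0,0.09,0,0.05,0,0,0],[1.0,0,0,0,0,0,0]])

```text
time_s: 8.4
tool_pos: [0.4664, 0.0632, 0.0826]
tool_rot: [179.5, 60.1, 102.9]
force: [-0.9, 0.3, -0.2]
grip_width: 0.0177
```

>>> move_arm(steps=[[1.0,0.13,0,0.08,0,0,0],[1.0,0,0,0,0,0,0],[1.0,0.09,0,0.05,0,0,0],[1.0,0,0,0,0,0,0]])

```text
time_s: 8.73
tool_pos: [0.4664, 0.0631, 0.08]
tool_rot: [179.6, 60.1, 103.0]
force: [-0.2, 0.2, 0.2]
grip_width: 0.0176
```

>>> move_arm(steps=[[1.0,0.09,0,0.05,0,0,0],[1.0,0,0,0,0,0,0]])

```text
time_s: 8.9
tool_pos: [0.4664, 0.0631, 0.0789]
tool_rot: [179.6, 60.1, 103.0]
force: [-0.6, -0.4, -1.6]
grip_width: 0.0179
```

```bash
python3 - <<'E'
from h import *
for i in range(4):
    o=env.get_obs();print(o["tool_pos"],o["force"],o["wrist_torque"]); 
    c=viewer.read_camera("wrist")
save(c,"w10.png",None,1.5);print(o["qpos"])
E
```

```text
[0.46637284 0.0630783  0.07891937] [-0.60213196 -0.43115206 -1.61905737] [ 1.04222512  0.31519753 -0.04446432]
[0.46641636 0.06310096 0.07900331] [ 0.51984463 -0.69122207 -0.77835109] [1.06268066 0.29800654 0.01467021]
[0.46643556 0.06307101 0.07903817] [-0.30855193 -0.12723107 -1.42829544] [ 1.0821451   0.26921329 -0.03233801]
[0.4664401  0.06309943 0.07905581] [ 0.65042346  0.14634568 -0.66595048] [ 1.05588198  0.32978484 -0.01217002]
[-60.91899681  29.62849067  18.80581423 115.33551767  42.25456113
  76.90905561 -54.11324646]
```

View pics/w10.png

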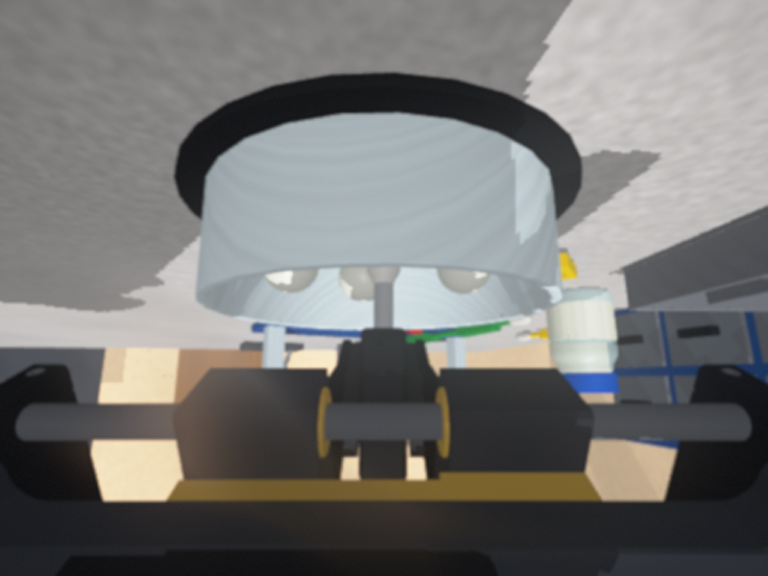

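>>> move_arm(steps=[[1.0,0.09,0,0.05,0,0,0],[1.0,0,0,0,0,0,0]])

```text
time_s: 9.27
tool_pos: [0.4664, 0.0631, 0.0779]
tool_rot: [179.6, 60.1, 103.0]
force: [-0.9, -0.2, -0.7]
grip_width: 0.0173
```

>>> move_arm(steps=[[1.0,0.09,0,0.05,0,0,0],[1.0,0,0,0,0,0,0]])

```text
time_s: 9.43
tool_pos: [0.4664, 0.0631, 0.0768]
tool_rot: [179.6, 60.2, 103.0]
force: [0.5, 0.5, -1.4]
grip_width: 0.018
```

>>> move_arm(steps=[[1.0,0.09,0,0.05,0,0,0],[1.0,0,0,0,0,0,0]])

```text
time_s: 9.6
tool_pos: [0.4664, 0.0631, 0.0759]
tool_rot: [179.6, 60.2, 103.0]
force: [0.5, -0.3, -0.1]
grip_width: 0.0179
```

```bash
python3 - <<'E'
from h import *
for i in range(4):
    o=env.get_obs();print(o["tool_pos"],o["force"],o["wrist_torque"],o["grip_width"]); 
    c=viewer.read_camera("wrist")
E
```

```text
[0.46640801 0.0631087  0.07585651] [ 0.49189552 -0.29618054 -0.06701581] [1.10665469 0.28258095 0.00587221] 0.01788663498462351
[0.46642651 0.06313905 0.07591491] [-0.64836641 -1.25886935 -0.3204205 ] [ 1.04441609  0.32724676 -0.02902616] 0.017612648150750213
[0.46641374 0.0631109  0.07592994] [-0.57853018 -0.75918718 -1.17212584] [1.16412625 0.34494201 0.03670989] 0.017312309408835068
[0.46644348 0.0631459  0.07594724] [ 0.36601226 -0.52601862  0.50377026] [ 1.05867843  0.23144097 -0.01577273] 0.017336904938470545
```

>>> move_arm(steps=[[1.0,0.09,0,0.05,0,0,0],[1.0,0,0,0,0,0,0]])

```text
time_s: 9.97
tool_pos: [0.4666, 0.063, 0.0755]
tool_rot: [179.5, 60.2, 102.9]
force: [-0.7, 0.1, 2.5]
grip_width: 0.0172
```

>>> move_arm(steps=[[1.0,0.09,0,0.05,0,0,0],[1.0,0,0,0,0,0,0]])

```text
time_s: 10.13
tool_pos: [0.4668, 0.0628, 0.0752]
tool_rot: [179.5, 60.3, 102.9]
force: [-0.3, 0.0, 6.2]
grip_width: 0.0176
```

```bash
python3 - <<'E'
from h import *
for i in range(3):
    o=env.get_obs();print(o["tool_pos"],o["force"],o["wrist_torque"],o["grip_width"]); 
    c=viewer.read_camera("wrist")
save(c,"w11.png",None,1.5)
E
```

```text
[0.46681461 0.06275959 0.07524582] [-0.3380733   0.02061543  6.17390693] [-0.23039932  0.15919078 -0.1401953 ] 0.017587059080846974
[0.46680444 0.06275319 0.07526118] [-0.74260243  0.02038713  6.97291138] [-0.16171316  0.20289028 -0.10299327] 0.01761706993196982
[0.46680933 0.06275554 0.0752509 ] [-1.13315182  1.11295652  7.28323572] [-0.19741877  0.11633809 -0.18986896] 0.017731836447106627
```

```bash
python3 - <<'E'
from h import *
t=viewer.read_camera("top");T=T_wc(t);save(t,"t11.png",(195,160,335,270),5.5)
for p in [(142,345),(162,397),(178,257),(268,240),(333,327),(303,402),(233,433)]:
    uv=(215+(p[0]+.5)/6-.5,170+(p[1]+.5)/6-.5); q=onz(t,uv,T,.0195)-POT
    print(np.round([q@PX,q@PY],4),"r",round(np.hypot(q[0],q[1]),4),"ang cw from tab",round(-np.degrees(np.arctan2(q@PY,q@PX)),0))
E
```

```text
[-0.0481  0.0137] r 0.05 ang cw from tab -164.0
[-0.0489 -0.0149] r 0.0511 ang cw from tab 163.0
[-0.0135  0.0483] r 0.0501 ang cw from tab -106.0
[0.0327 0.0384] r 0.0504 ang cw from tab -50.0
[ 0.0462 -0.0159] r 0.0488 ang cw from tab 19.0
[ 0.0169 -0.0453] r 0.0483 ang cw from tab 69.0
[-0.0224 -0.046 ] r 0.0511 ang cw from tab 116.0
```

View pics/t11.png

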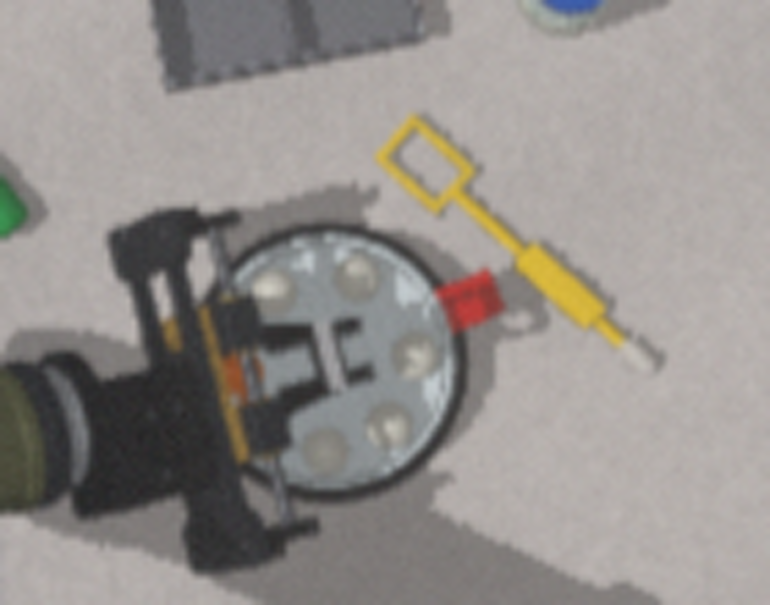

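```bash
cat >> h.py <<'E'
def stir(pts,z=None,show=True):
    """pts: list of (r mm, cw deg); prints tool shifts (cm) between successive nose targets, from present nose"""
    p,r=cur(); n0=p+.006*r.apply([0,0,1])-[0,0,.0663]; 
    for rr,a in pts:
        a=np.radians(a); n=POT+rr/1000*(np.cos(a)*PX-np.sin(a)*PY); n[2]=n0[2] if z is None else z
        d=r.inv().apply(n-n0)*100; print((rr,round(np.degrees(a))),"[1.0,",", ".join("%.2f"%v for v in d),", 0, 0, 0]"); n0=n
def npot():
    p,r=cur(); n=p+.006*r.apply([0,0,1])-[0,0,.0663]; q=n-POT; print("nose pot xyz mm",np.round(1000*np.array([q@PX,q@PY,n[2]]),1),"r",round(1000*np.hypot(q[0],q[1]),1),"cw",round(-np.degrees(np.arctan2(q@PY,q@PX))), env.get_obs()["force"])
E
python3 - <<'E'
from h import *
npot()
stir([(0,0),(10,0),(20,0),(30,0)],z=.010)
stir([(30,0)]+[(30,15*i) for i in range(1,25)],z=.010)
E
```

```text
nose pot xyz mm [ 1. -0.  6.] r 1.0 cw 2 [-0.23567767  0.55260171  7.59545525]
(0, 0) [1.0, -0.30, -0.01, -0.28 , 0, 0, 0]
(10, 0) [1.0, -0.49, 0.14, 0.86 , 0, 0, 0]
(20, 0) [1.0, -0.49, 0.14, 0.86 , 0, 0, 0]
(30, 0) [1.0, -0.49, 0.14, 0.86 , 0, 0, 0]
(30, 0) [1.0, -1.77, 0.41, 2.30 , 0, 0, 0]
(30, 15) [1.0, -0.01, -0.78, 0.01 , 0, 0, 0]
(30, 30) [1.0, 0.09, -0.76, -0.17 , 0, 0, 0]
(30, 45) [1.0, 0.19, -0.68, -0.34 , 0, 0, 0]
(30, 60) [1.0, 0.27, -0.56, -0.48 , 0, 0, 0]
(30, 75) [1.0, 0.33, -0.40, -0.59 , 0, 0, 0]
(30, 90) [1.0, 0.37, -0.21, -0.66 , 0, 0, 0]
(30, 105) [1.0, 0.39, -0.01, -0.68 , 0, 0, 0]
(30, 120) [1.0, 0.38, 0.19, -0.66 , 0, 0, 0]
(30, 135) [1.0, 0.34, 0.38, -0.59 , 0, 0, 0]
(30, 150) [1.0, 0.28, 0.55, -0.48 , 0, 0, 0]
(30, 165) [1.0, 0.20, 0.67, -0.34 , 0, 0, 0]
(30, 180) [1.0, 0.11, 0.75, -0.18 , 0, 0, 0]
(30, 195) [1.0, 0.01, 0.78, -0.01 , 0, 0, 0]
(30, 210) [1.0, -0.09, 0.76, 0.17 , 0, 0, 0]
(30, 225) [1.0, -0.19, 0.68, 0.34 , 0, 0, 0]
(30, 240) [1.0, -0.27, 0.56, 0.48 , 0, 0, 0]
(30, 255) [1.0, -0.33, 0.40, 0.59 , 0, 0, 0]
(30, 270) [1.0, -0.37, 0.21, 0.66 , 0, 0, 0]
(30, 285) [1.0, -0.39, 0.01, 0.68 , 0, 0, 0]
(30, 300) [1.0, -0.38, -0.19, 0.66 , 0, 0, 0]
(30, 315) [1.0, -0.34, -0.38, 0.59 , 0, 0, 0]
(30, 330) [1.0, -0.28, -0.55, 0.48 , 0, 0, 0]
(30, 345) [1.0, -0.20, -0.67, 0.34 , 0, 0, 0]
(30, 360) [1.0, -0.11, -0.75, 0.18 , 0, 0, 0]
```

>>> move_arm(steps=[[1.0,-0.4,0,-0.23,0,0,0],[1.0,-0.5,0.14,0.86,0,0,0],[1.0,-0.5,0.14,0.86,0,0,0],[1.0,-0.5,0.14,0.86,0,0,0],[1.0,0,0,0,0,0,0]])

```text
time_s: 10.75
tool_pos: [0.4773, 0.0316, 0.0791]
tool_rot: [179.6, 60.3, 102.7]
force: [0.4, 0.1, -1.0]
grip_width: 0.0176
```

```bash
python3 - <<'E'
from h import *
npot(); print(env.get_obs()["tool_rot"])
E
```

```text
nose pot xyz mm [33.8 -1.7  9.8] r 33.9 cw 3 [ 0.35847074  0.05108009 -1.03290183]
[179.59065356  60.25599502 102.7357653 ]
```

>>> move_arm(steps=[[1.0,0.14,-0.82,-0.25,0,0,0],[1.0,0.09,-0.76,-0.17,0,0,0],[1.0,0.19,-0.68,-0.34,0,0,0],[1.0,0.27,-0.56,-0.48,0,0,0],[1.0,0.33,-0.4,-0.59,0,0,0]])

```text
time_s: 11.17
tool_pos: [0.44, 0.0487, 0.0787]
tool_rot: [179.6, 60.1, 103.1]
force: [0.9, 0.6, -0.3]
grip_width: 0.018
```

>>> move_arm(steps=[[1.0,0.37,-0.21,-0.66,0,0,0],[1.0,0.39,0,-0.68,0,0,0],[1.0,0.38,0.19,-0.66,0,0,0],[1.0,0.34,0.38,-0.59,0,0,0],[1.0,0.28,0.55,-0.48,0,0,0]])

```text
time_s: 11.58
tool_pos: [0.4423, 0.086, 0.0788]
tool_rot: [179.5, 60.1, 103.0]
force: [-0.4, -1.0, -0.8]
grip_width: 0.0177
```

```bash
python3 - <<'E'
from h import *
npot(); print(env.get_obs()["tool_rot"])
E
```

```text
nose pot xyz mm [-29.6 -14.4   9.5] r 32.9 cw 154 [-0.40810352 -1.03436545 -0.76715755]
[179.5295066   60.12289038 102.99394167]
```

>>> move_arm(steps=[[1.0,0.16,0.66,-0.24,0,0,0],[1.0,0.09,0.75,-0.15,0,0,0],[1.0,0.01,0.78,-0.01,0,0,0],[1.0,-0.09,0.76,0.17,0,0,0],[1.0,-0.19,0.68,0.34,0,0,0]])

```text
time_s: 12.0
tool_pos: [0.4785, 0.0915, 0.0786]
tool_rot: [179.5, 60.2, 102.9]
force: [0.7, 0.0, -1.0]
grip_width: 0.0173
```

>>> move_arm(steps=[[1.0,-0.27,0.56,0.48,0,0,0],[1.0,-0.33,0.4,0.59,0,0,0],[1.0,-0.37,0.21,0.66,0,0,0],[1.0,-0.39,0.01,0.68,0,0,0],[1.0,-0.38,-0.19,0.66,0,0,0]])

```text
time_s: 12.42
tool_pos: [0.4957, 0.0589, 0.0786]
tool_rot: [179.5, 60.1, 102.9]
force: [-0.6, -0.2, -0.7]
grip_width: 0.0174
```

```bash
python3 - <<'E'
from h import *
npot(); print(env.get_obs()["tool_rot"])
E
```

```text
nose pot xyz mm [15.1 25.4  9.3] r 29.6 cw -59 [-0.60816684 -0.1529611  -0.71562979]
[179.49156183  60.14434091 102.8826358 ]
```

>>> move_arm(steps=[[1.0,-0.34,-0.38,0.59,0,0,0],[1.0,-0.28,-0.55,0.48,0,0,0],[1.0,-0.2,-0.67,0.34,0,0,0],[1.0,-0.11,-0.75,0.18,0,0,0],[1.0,0,-0.78,0,0,0,0]])

```text
time_s: 12.83
tool_pos: [0.468, 0.0341, 0.0786]
tool_rot: [179.6, 60.1, 102.9]
force: [-0.5, 0.3, 0.0]
grip_width: 0.0175
```

>>> move_arm(steps=[[1.0,0.09,-0.76,-0.17,0,0,0],[1.0,0.19,-0.68,-0.34,0,0,0],[1.0,0.27,-0.56,-0.48,0,0,0],[1.0,0.33,-0.4,-0.59,0,0,0],[1.0,0.37,-0.21,-0.66,0,0,0]])

```text
time_s: 13.25
tool_pos: [0.437, 0.0546, 0.0787]
tool_rot: [179.6, 60.1, 103.0]
force: [-0.4, 0.4, -0.4]
grip_width: 0.0177
```

```bash
python3 - <<'E'
from h import *
npot(); print(env.get_obs()["tool_rot"])
E
```

```text
nose pot xyz mm [ -2.3 -30.7   9.4] r 30.8 cw 94 [-0.36520574  0.43578577 -0.36626274]
[179.58014281  60.13159785 103.02253871]
```

>>> move_arm(steps=[[1.0,0.39,0,-0.68,0,0,0],[1.0,0.38,0.19,-0.66,0,0,0],[1.0,0.34,0.38,-0.59,0,0,0],[1.0,0.28,0.55,-0.48,0,0,0],[1.0,0.2,0.67,-0.34,0,0,0]])

```text
time_s: 13.67
tool_pos: [0.4485, 0.0898, 0.0788]
tool_rot: [179.5, 60.2, 103.0]
force: [1.0, -2.9, -1.2]
grip_width: 0.0174
```

>>> move_arm(steps=[[1.0,0.11,0.75,-0.18,0,0,0],[1.0,0.01,0.78,-0.01,0,0,0],[1.0,-0.09,0.76,0.17,0,0,0],[1.0,-0.19,0.68,0.34,0,0,0],[1.0,-0.27,0.56,0.48,0,0,0]])

```text
time_s: 14.08
tool_pos: [0.4853, 0.0878, 0.0785]
tool_rot: [179.5, 60.1, 102.9]
force: [-0.6, -0.0, -0.8]
grip_width: 0.0176
```

>>> move_arm(steps=[[1.0,-0.33,0.4,0.59,0,0,0],[1.0,-0.37,0.21,0.66,0,0,0],[1.0,-0.39,0.01,0.68,0,0,0],[1.0,-0.38,-0.19,0.66,0,0,0],[1.0,-0.34,-0.38,0.59,0,0,0]])

```text
time_s: 14.5
tool_pos: [0.4933, 0.0514, 0.0786]
tool_rot: [179.5, 60.2, 102.9]
force: [0.0, 0.2, -0.3]
grip_width: 0.0178
```

>>> move_arm(steps=[[1.0,-0.28,-0.55,0.48,0,0,0],[1.0,-0.2,-0.67,0.34,0,0,0],[1.0,-0.11,-0.75,0.18,0,0,0],[1.0,0,0,0,0,0,0]])

```text
time_s: 14.83
tool_pos: [0.4748, 0.0358, 0.0784]
tool_rot: [179.8, 60.2, 103.1]
force: [-0.3, -0.8, -1.0]
grip_width: 0.0177
```

```bash
python3 - <<'E'
from h import *
npot()
t=viewer.read_camera("top");save(t,"t12.png",(195,160,335,270),5.5)
s=viewer.read_camera("scene");save(s,"s12.png",(190,120,330,250),5)
E
```

```text
nose pot xyz mm [29.  -2.4  9.1] r 29.1 cw 5 [-0.30669928 -0.83709086 -0.99400032]
```

View pics/t12.png

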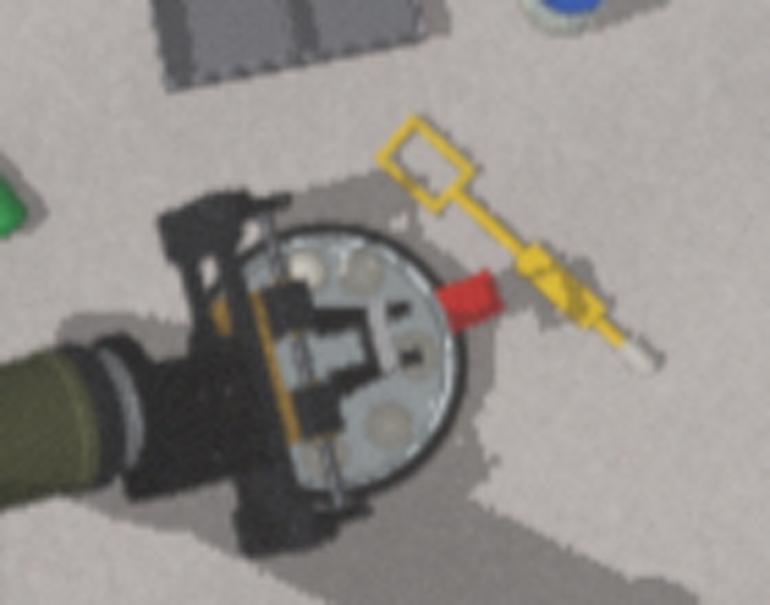

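View pics/s12.png

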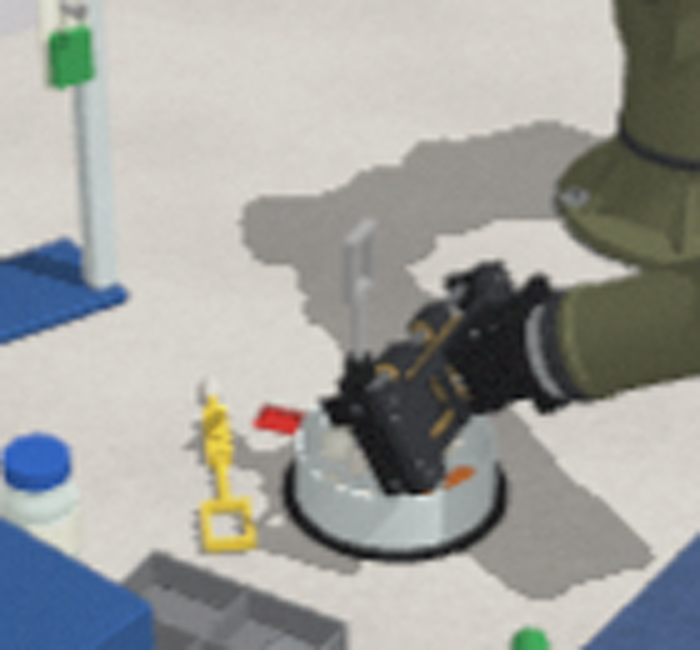

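>>> move_arm(steps=[[1.0,-1.73,0,-1.0,0,0,0],[1.0,-2.6,0,-1.5,0,0,0],[1.0,-2.6,0,-1.5,0,0,0],[1.0,-1.5,0,2.6,0,0,0],[1.0,-1.5,0,2.6,0,0,0]])

```text
time_s: 15.35
tool_pos: [0.4924, -0.0191, 0.16]
tool_rot: [179.0, 60.0, 102.8]
force: [0.1, -1.1, -0.1]
grip_width: 0.0177
```

>>> move_arm(steps=[[1.0,-1.5,0,2.6,0,0,0],[1.0,-0.5,0,0.87,0,0,0],[1.0,0,0,0,0,0,0]])

```text
time_s: 15.6
tool_pos: [0.4989, -0.0635, 0.1592]
tool_rot: [179.5, 60.2, 102.6]
force: [-0.9, 0.1, -0.0]
grip_width: 0.0174
```

```bash
cat >> h.py <<'E'
def beads(c,T,box):
    h=cv2.cvtColor(c["img"],cv2.COLOR_RGB2HSV); m=(h[:,:,0]>=4)&(h[:,:,0]<17)&(h[:,:,1]>140)&(h[:,:,2]>60)
    M=np.zeros(m.shape,np.uint8);M[box[1]:box[3],box[0]:box[2]]=m[box[1]:box[3],box[0]:box[2]]
    n,l,st,ce=cv2.connectedComponentsWithStats(M)
    for i in range(1,n):
        if st[i,4]>8:
            q=onz(c,ce[i],T,.0195); d=q-POT; print("orange",st[i,4],np.round(ce[i],1),"cw",round(-np.degrees(np.arctan2(d@PY,d@PX))),"r",round(1000*np.hypot(*d[:2]),1),np.round(q,4))
def white(t,T,pts,off,s):
    for p in pts:
        q=onz(t,(off[0]+(p[0]+.5)/s-.5,off[1]+(p[1]+.5)/s-.5),T,.0195); d=q-POT; print(p,"cw",round(-np.degrees(np.arctan2(d@PY,d@PX))),"r",round(1000*np.hypot(*d[:2]),1))
E
python3 - <<'E'
from h import *
npot();print(env.get_obs()["qpos"])
t=viewer.read_camera("top");save(t,"t13.png",(215,185,295,255),8)
beads(t,T_wc(t),(215,185,295,255))
o=env.get_obs();c=viewer.read_camera("wrist");save(c,"w13.png",None,1.5)
beads(c,T_wc(c,o),(100,0,400,200))
E
```

```text
nose pot xyz mm [130.2 -16.2  89.9] r 131.2 cw 7 [-0.88280851  0.09186824 -0.00869285]
[-54.48639557  17.21320615  26.03345632 120.75122718  52.17546458
  74.53731753 -44.60948173]
orange 32 [292.2  43. ] cw -5 r 120.6 [ 0.522  -0.049   0.0195]
orange 70 [259.7  56.6] cw 5 r 130.0 [ 0.5043 -0.0661  0.0195]
```

View pics/t13.png

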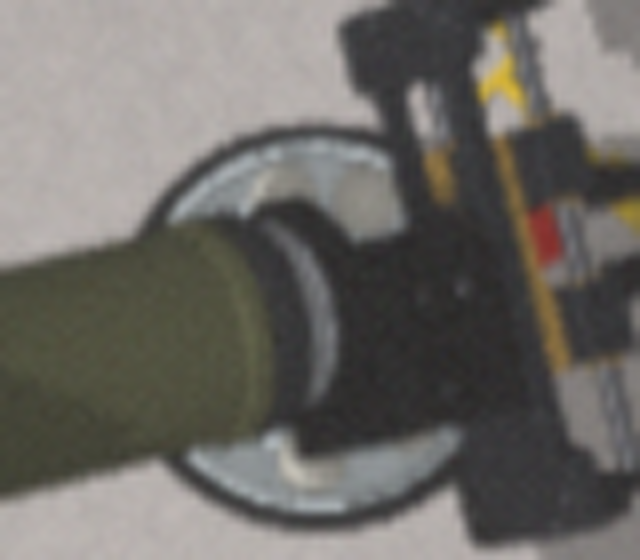

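View pics/w13.png

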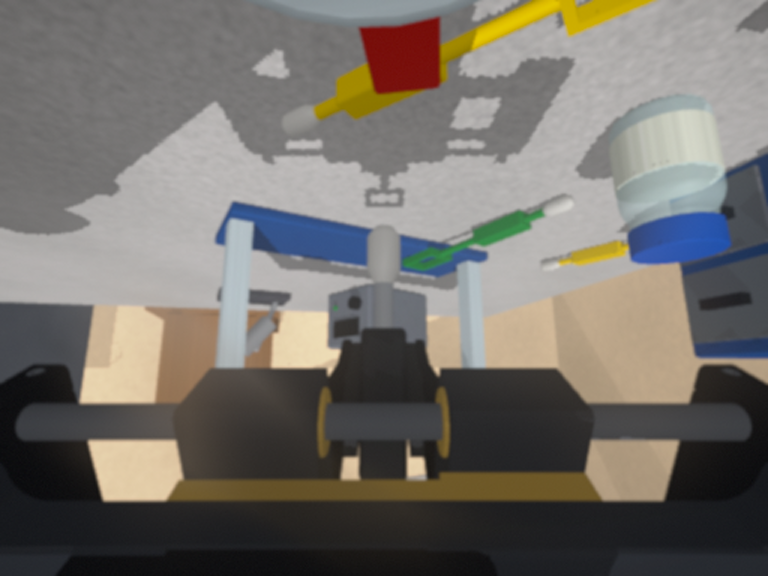

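>>> move_arm(steps=[[1.0,1.75,0,-3.0,0,0,0],[1.0,1.75,0,-3.0,0,0,0],[1.0,1.75,0,-3.0,0,0,0],[1.0,1.75,0,-3.0,0,0,0],[1.0,1.75,0,-3.0,0,0,0]])

```text
time_s: 16.12
tool_pos: [0.4585, 0.1125, 0.157]
tool_rot: [179.6, 60.1, 103.2]
force: [0.9, 0.3, -0.2]
grip_width: 0.0179
```

>>> move_arm(steps=[[1.0,1.75,0,-3.0,0,0,0],[1.0,0,0,0,0,0,0]])

```text
time_s: 16.28
tool_pos: [0.4501, 0.153, 0.1554]
tool_rot: [179.6, 59.8, 103.8]
force: [0.6, 1.4, -0.1]
grip_width: 0.0177
```

```bash
python3 - <<'E'
from h import *
npot();print(env.get_obs()["qpos"])
t=viewer.read_camera("top");save(t,"t14.png",(215,185,295,255),8)
beads(t,T_wc(t),(215,185,295,255))
o=env.get_obs();c=viewer.read_camera("wrist");save(c,"w14.png",None,1.5)
beads(c,T_wc(c,o),(100,0,400,200))
E
```

```text
nose pot xyz mm [-89.2  17.4  86. ] r 90.9 cw -169 [ 0.60311007  1.4454734  -0.06000635]
[-65.99908534  25.83140201  16.49517216 107.55868466  38.64206798
  89.24739007 -50.38047459]
orange 37 [238.8 218.2] cw -133 r 52.6 [0.4901 0.1062 0.0195]
orange 38 [238.8 231.2] cw -179 r 51.3 [0.4502 0.1068 0.0195]
```

View pics/t14.png

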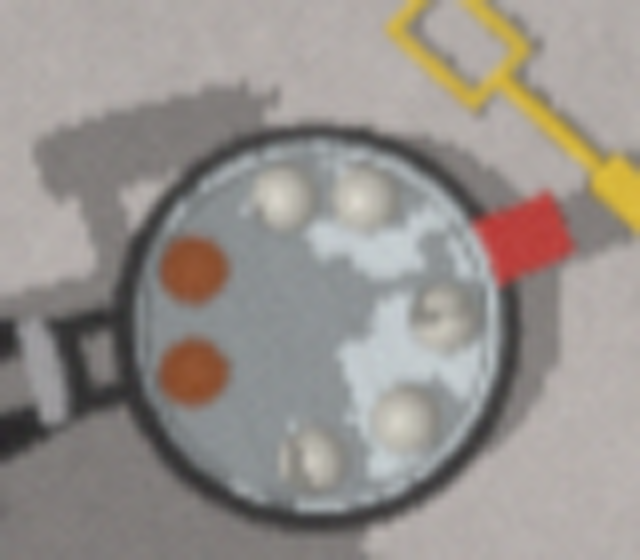

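View pics/w14.png

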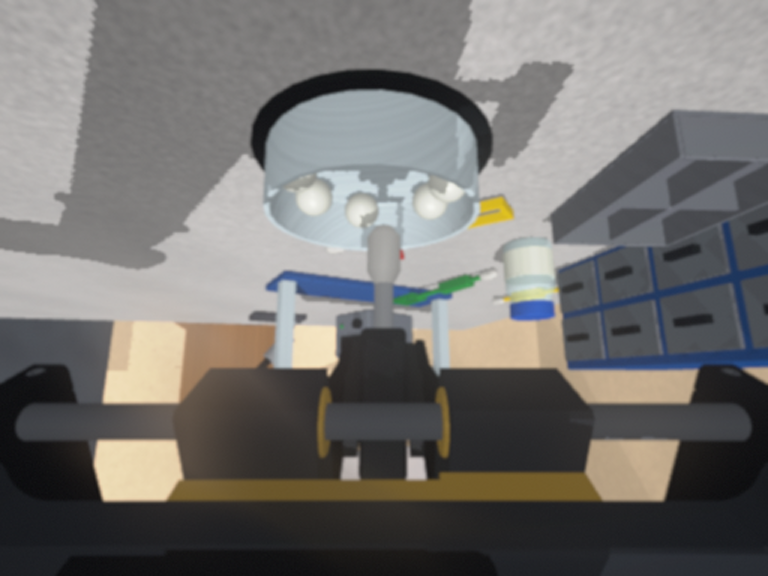

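```bash
python3 - <<'E'
from h import *
t=viewer.read_camera("top")
white(t,T_wc(t),[(283,196),(365,196),(443,317),(404,418),(310,457),(194,270),(194,373)],(215,185),8)
stir([(55,191),(20,204)],z=.086)
stir([(91,191),(20,204)],z=.086)
stir([(91,191),(91,191)],z=.010)
print("sweep deltas"); stir([(20,204),(29,204),(38,204),(46,204),(46,211),(46,218),(46,226),(40,226)])
E
```

```text
(283, 196) cw -82 r 51.5
(365, 196) cw -47 r 52.9
(443, 317) cw 19 r 48.3
(404, 418) cw 70 r 48.8
(310, 457) cw 116 r 50.9
(194, 270) cw -134 r 52.4
(194, 373) cw -178 r 51.4
(55, 191) [1.0, -1.20, -0.09, 2.40 , 0, 0, 0]
(20, 204) [1.0, -1.78, 0.25, 3.10 , 0, 0, 0]
(91, 191) [1.0, 0.59, 0.11, -0.71 , 0, 0, 0]
(20, 204) [1.0, -3.57, 0.06, 6.21 , 0, 0, 0]
(91, 191) [1.0, 7.18, 0.08, 3.07 , 0, 0, 0]
(91, 191) [1.0, 0.00, 0.00, 0.00 , 0, 0, 0]
sweep deltas
(20, 204) [1.0, -3.11, 0.17, 5.42 , 0, 0, 0]
(29, 204) [1.0, 0.43, 0.25, -0.75 , 0, 0, 0]
(38, 204) [1.0, 0.43, 0.25, -0.75 , 0, 0, 0]
(46, 204) [1.0, 0.38, 0.22, -0.67 , 0, 0, 0]
(46, 211) [1.0, -0.09, 0.53, 0.16 , 0, 0, 0]
(46, 218) [1.0, -0.12, 0.50, 0.22 , 0, 0, 0]
(46, 226) [1.0, -0.18, 0.53, 0.31 , 0, 0, 0]
(40, 226) [1.0, -0.24, -0.37, 0.41 , 0, 0, 0]
```

>>> move_arm(steps=[[1.0,-1.55,0.1,2.7,0,0,0],[1.0,-1.55,0.07,2.7,0,0,0],[1.0,0,0,0,0,0,0]])

```text
time_s: 16.68
tool_pos: [0.4671, 0.0745, 0.1583]
tool_rot: [179.7, 60.4, 102.5]
force: [0.3, -0.5, -0.4]
grip_width: 0.0174
```

```bash
python3 - <<'E'
from h import *
npot();print(env.get_obs()["tool_rot"]); stir([(20,204)],z=.05);stir([(20,204)],z=.010)
E
```

```text
nose pot xyz mm [-9.9  4.4 89. ] r 10.8 cw -156 [ 0.26422242 -0.51337963 -0.41040877]
[179.66892163  60.42797951 102.51441961]
(20, 204) [1.0, 3.83, 0.23, 1.16 , 0, 0, 0]
(20, 204) [1.0, 7.31, 0.22, 3.13 , 0, 0, 0]
```

>>> move_arm(steps=[[1.0,1.6,0.05,0.7,0,0,0],[1.0,1.6,0.05,0.7,0,0,0],[1.0,1.6,0.05,0.7,0,0,0],[1.0,1.5,0.05,0.6,0,0,0],[1.0,0,0,0,0,0,0]])

```text
time_s: 17.1
tool_pos: [0.4665, 0.0892, 0.0871]
tool_rot: [180.0, 60.2, 103.3]
force: [-0.2, -0.8, 0.2]
grip_width: 0.0177
```

```bash
python3 - <<'E'
from h import *
npot();print(env.get_obs()["tool_rot"]); stir([(20,204),(29,204),(38,204),(46,204)],z=.010)
E
```

```text
nose pot xyz mm [-23.8   9.3  17.8] r 25.6 cw -159 [-0.15895978 -0.80894844  0.16178976]
[179.99188663  60.23515116 103.29972904]
(20, 204) [1.0, 0.40, -0.04, 0.88 , 0, 0, 0]
(29, 204) [1.0, 0.43, 0.25, -0.75 , 0, 0, 0]
(38, 204) [1.0, 0.43, 0.25, -0.75 , 0, 0, 0]
(46, 204) [1.0, 0.38, 0.22, -0.67 , 0, 0, 0]
```

>>> move_arm(steps=[[1.0,0.65,0,0.38,0,0,0],[1.0,0.24,0.14,-0.42,0,0,0],[1.0,0.24,0.14,-0.42,0,0,0],[1.0,0.24,0.14,-0.42,0,0,0],[1.0,0,0,0,0,0,0]])

```text
time_s: 17.52
tool_pos: [0.4691, 0.1073, 0.0821]
tool_rot: [179.4, 60.0, 102.9]
force: [-0.1, -0.1, -0.4]
grip_width: 0.0176
```

```bash
python3 - <<'E'
from h import *
npot();print(env.get_obs()["tool_rot"]); stir([(46,204),(46,211),(46,218),(46,226),(40,226)],z=.010)
E
```

```text
nose pot xyz mm [-39.6  18.4  12.9] r 43.7 cw -155 [-0.10000982 -0.05082544 -0.40403722]
[179.36836904  60.04098337 102.89224528]
(46, 204) [1.0, 0.37, -0.00, -0.07 , 0, 0, 0]
(46, 211) [1.0, -0.09, 0.53, 0.16 , 0, 0, 0]
(46, 218) [1.0, -0.12, 0.50, 0.22 , 0, 0, 0]
(46, 226) [1.0, -0.18, 0.53, 0.31 , 0, 0, 0]
(40, 226) [1.0, -0.24, -0.37, 0.41 , 0, 0, 0]
```

>>> move_arm(steps=[[1.0,0.05,0.53,0.1,0,0,0],[1.0,-0.1,0.5,0.2,0,0,0],[1.0,-0.18,0.53,0.31,0,0,0],[1.0,0,0,0,0,0,0]])

```text
time_s: 17.85
tool_pos: [0.4866, 0.1015, 0.0813]
tool_rot: [179.4, 60.2, 102.7]
force: [-0.3, 0.0, -0.5]
grip_width: 0.0174
```

```bash
python3 - <<'E'
from h import *
npot(); stir([(44,228),(44,234),(32,234),(22,234)],z=.011)
E
```

```text
nose pot xyz mm [-27.9  32.5  12. ] r 42.8 cw -131 [-0.25373732  0.03424526 -0.51017662]
(44, 228) [1.0, 0.16, -0.00, -0.08 , 0, 0, 0]
(44, 234) [1.0, -0.15, 0.34, 0.27 , 0, 0, 0]
(32, 234) [1.0, -0.42, -0.86, 0.72 , 0, 0, 0]
(22, 234) [1.0, -0.35, -0.72, 0.60 , 0, 0, 0]
```

Nose at cw 229. Withdraw inward, lift, and look.

>>> move_arm(steps=[[1.0,-0.4,-0.75,0.65,0,0,0],[1.0,-0.4,-0.75,0.65,0,0,0],[1.0,-1.73,0,-1.0,0,0,0],[1.0,-2.6,0,-1.5,0,0,0],[1.0,-2.6,0,-1.5,0,0,0]])

```text
time_s: 18.27
tool_pos: [0.4733, 0.0833, 0.1618]
tool_rot: [179.8, 60.3, 103.1]
force: [-0.1, 0.9, -0.3]
grip_width: 0.0173
```

>>> move_arm(steps=[[1.0,1.6,0,-2.7,0,0,0],[1.0,1.6,0,-2.7,0,0,0],[1.0,1.6,0,-2.7,0,0,0],[1.0,0,0,0,0,0,0]])

```text
time_s: 18.6
tool_pos: [0.4512, 0.1829, 0.1588]
tool_rot: [179.5, 59.8, 103.4]
force: [0.4, 1.1, -0.7]
grip_width: 0.0176
```

```bash
python3 - <<'E'
from h import *
npot();o=env.get_obs();print(o["qpos"],o["tool_pos"],o["tool_rot"])
t=viewer.read_camera("top");save(t,"t15.png",(215,185,295,255),8)
beads(t,T_wc(t),(215,185,295,255))
E
```

```text
nose pot xyz mm [-116.6   29.3   89.5] r 120.2 cw -166 [ 0.36613799  1.0711757  -0.69197032]
[-66.81188488  27.97614771  15.98935059 103.77969964  37.20426349
  91.4881471  -50.20134424] [0.45115195 0.1829069  0.15883438] [179.52676607  59.83553933 103.39359431]
orange 40 [244.  211.7] cw -105 r 52.5 [0.51   0.0896 0.0195]
orange 38 [238.8 231.1] cw -178 r 51.3 [0.4505 0.107  0.0195]
```

View pics/t15.png

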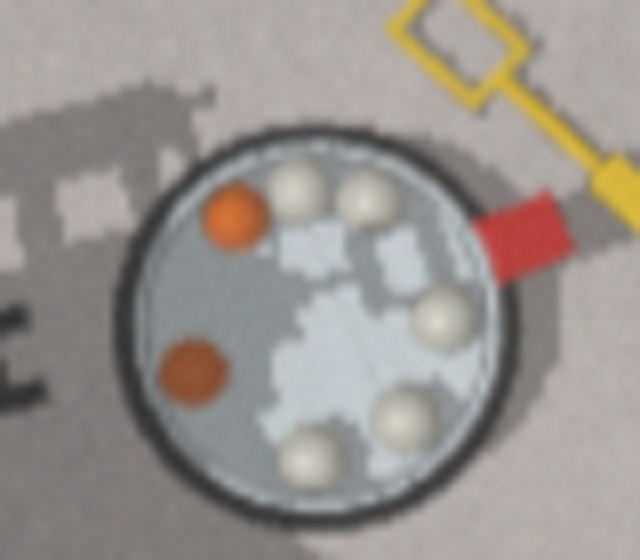

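```bash
python3 - <<'E'
from h import *
Rm=R.from_euler("xyz",[-179.85,60.1,73.52],degrees=True).as_matrix()
H=np.array([.5602,-.2800,.1540]); tgt=H-.09*XR+[0,0,.0205]; print(tgt)
plan(tgt,Rm,12)
E
```

```text
[ 0.58591195 -0.19375097  0.1745    ]
dist 0.3970841408941245 ang 30.248675724529438 n 12
[-1.75, 0.35, 2.79] [0.038, -0.0, 0.022]
[-1.74, 0.5, 2.77] [0.038, -0.0, 0.022]
[-1.73, 0.64, 2.75] [0.038, -0.0, 0.022]
[-1.71, 0.78, 2.72] [0.038, -0.0, 0.022]
[-1.69, 0.92, 2.69] [0.038, -0.0, 0.022]
[-1.67, 1.06, 2.65] [0.038, -0.0, 0.022]
[-1.65, 1.2, 2.61] [0.038, -0.0, 0.022]
[-1.62, 1.33, 2.56] [0.038, -0.0, 0.022]
[-1.59, 1.46, 2.51] [0.038, -0.0, 0.022]
[-1.56, 1.59, 2.45] [0.038, -0.0, 0.022]
[-1.52, 1.72, 2.38] [0.038, -0.0, 0.022]
[-1.48, 1.84, 2.32] [0.038, -0.0, 0.022]
```

>>> move_arm(steps=[[1.0,-1.75,0.35,2.8,0.038,0,0.022],[1.0,-1.75,0.5,2.75,0.038,0,0.022],[1.0,-1.75,0.65,2.75,0.038,0,0.022],[1.0,-1.7,0.8,2.7,0.038,0,0.022],[1.0,-1.7,0.9,2.7,0.038,0,0.022]])

```text
time_s: 19.07
tool_pos: [0.5072, 0.0172, 0.1671]
tool_rot: [179.5, 60.1, 90.1]
force: [0.8, 0.1, -1.3]
grip_width: 0.0176
```

>>> move_arm(steps=[[1.0,-1.65,1.05,2.65,0.038,0,0.022],[1.0,-1.65,1.2,2.6,0.038,0,0.022],[1.0,-1.6,1.35,2.55,0.038,0,0.022],[1.0,-1.6,1.45,2.5,0.038,0,0.022],[1.0,-1.55,1.6,2.45,0.038,0,0.022]])

```text
time_s: 19.48
tool_pos: [0.5618, -0.1383, 0.1736]
tool_rot: [179.5, 60.1, 77.5]
force: [1.3, 1.0, -1.2]
grip_width: 0.0178
```

>>> move_arm(steps=[[1.0,-1.2,1.7,1.9,0.038,0,0.022],[1.0,-0.9,1.5,1.5,0.038,0,0.022],[1.0,0,0,0,0,0,0],[1.0,0,0,0,0,0,0]])

```text
time_s: 19.82
tool_pos: [0.5833, -0.1851, 0.175]
tool_rot: [179.4, 60.1, 72.2]
force: [0.4, 0.1, -1.6]
grip_width: 0.0173
```

```bash
python3 - <<'E'
from h import *
Rm=R.from_euler("xyz",[-179.85,60.1,73.52],degrees=True).as_matrix()
H=np.array([.5602,-.2800,.1540]); tgt=H-.08*XR+[0,0,.0205]
o=env.get_obs();print(o["qpos"],o["tool_pos"],o["tool_rot"])
s=viewer.read_camera("scene");save(s,"s16.png",(120,70,260,220),4)
c=viewer.read_camera("wrist");save(c,"w16.png",None,1.5)
plan(tgt,Rm,1)
E
```

```text
[-34.62004273  37.06149967  32.31133469  92.69466544  36.0757954
  83.07089924 -34.75768456] [ 0.58331777 -0.18512173  0.17501116] [179.35796371  60.13462146  72.2478048 ]
dist 0.021874736577063708 ang 0.4166291628682627 n 1
[-1.09, 0.57, 1.81] [-0.002, -0.002, -0.007]
```

View pics/s16.png

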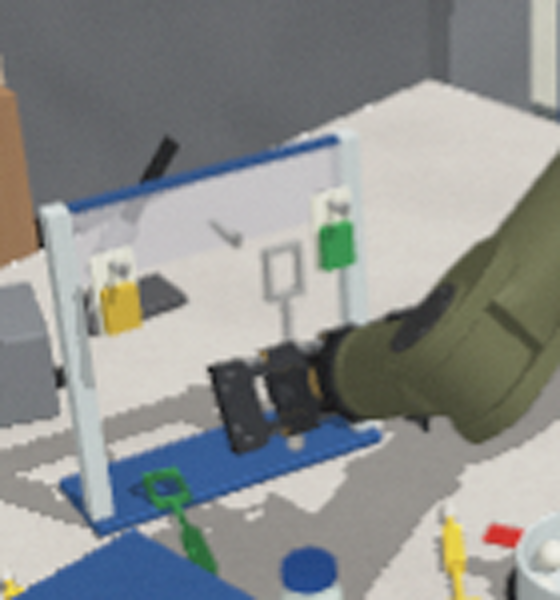

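View pics/w16.png

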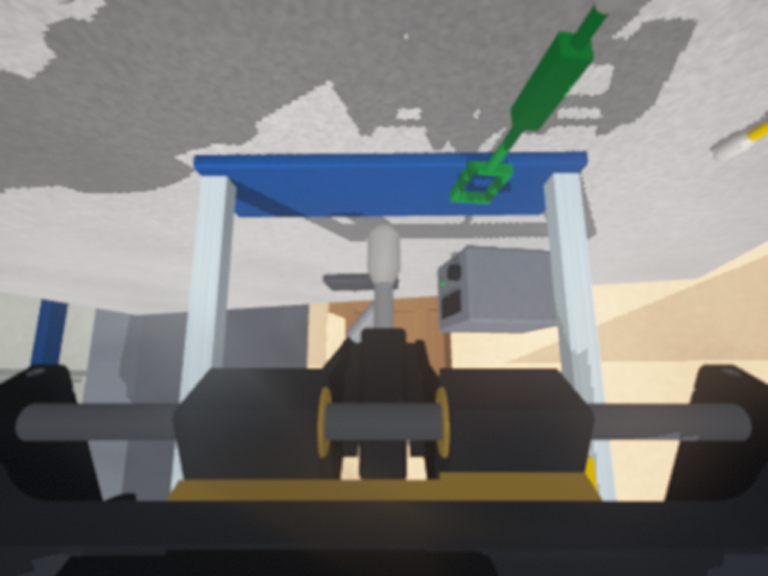

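>>> move_arm(steps=[[1.0,-0.55,0.3,0.9,0,0,-0.004],[1.0,-0.5,0.27,0.9,0,0,-0.003],[1.0,0,0,0,0,0,0],[1.0,0,0,0,0,0,0]])

```text
time_s: 20.25
tool_pos: [0.5833, -0.204, 0.1751]
tool_rot: [-179.9, 60.0, 73.3]
force: [0.8, 0.5, -0.9]
grip_width: 0.0178
```

```bash
python3 - <<'E'
from h import *
Rm=R.from_euler("xyz",[-179.85,60.1,73.52],degrees=True).as_matrix()
H=np.array([.5602,-.2800,.1540]); 
o=env.get_obs();print(o["tool_pos"],o["tool_rot"])
d=o["tool_pos"]-H; print("rel hang rack mm",d@XR*1e3,d@YR*1e3,d[2]*1e3)
plan(H-.002*XR+[0,0,.0205],Rm,6)
E
```

```text
[ 0.58326145 -0.20397985  0.17508447] [-179.91400635   60.02360038   73.33773855]
rel hang rack mm -79.44021058766327 0.38223843082747255 21.08447472668315
dist 0.07744335951381354 ang 0.15144127152756462 n 6
[-0.64, -0.0, 1.12] [-0.0, -0.0, -0.0]
[-0.64, -0.0, 1.12] [-0.0, -0.0, -0.0]
[-0.64, -0.0, 1.12] [-0.0, -0.0, -0.0]
[-0.64, -0.0, 1.12] [-0.0, -0.0, -0.0]
[-0.64, -0.01, 1.12] [-0.0, -0.0, -0.0]
[-0.64, -0.01, 1.12] [-0.0, -0.0, -0.0]
```

>>> move_arm(steps=[[1.0,-0.64,0,1.12,0,0,0],[1.0,-0.64,0,1.12,0,0,0],[1.0,-0.64,0,1.12,0,0,0],[1.0,-0.32,0,0.56,0,0,0],[1.0,0,0,0,0,0,0]])

```text
time_s: 20.67
tool_pos: [0.5691, -0.2494, 0.1752]
tool_rot: [-179.9, 60.1, 73.2]
force: [-0.0, 0.0, 0.2]
grip_width: 0.0174
```

```bash
python3 - <<'E'
from h import *
H=np.array([.5602,-.2800,.1540]); 
o=env.get_obs();print(o["tool_pos"],o["tool_rot"],o["force"])
d=o["tool_pos"]-H; print("rel hang rack mm",d@XR*1e3,d@YR*1e3,d[2]*1e3)
s=viewer.read_camera("scene");save(s,"s17.png",(130,90,220,200),6)
t=viewer.read_camera("top");save(t,"t17.png",(330,120,450,260),4)
E
```

```text
[ 0.56911985 -0.249421    0.17519749] [-179.91862367   60.08865759   73.15906476] [-0.0321341   0.01976996  0.18634866]
rel hang rack mm -31.8528421629862 -0.18796593005669401 21.197486802911975
```

View pics/s17.png

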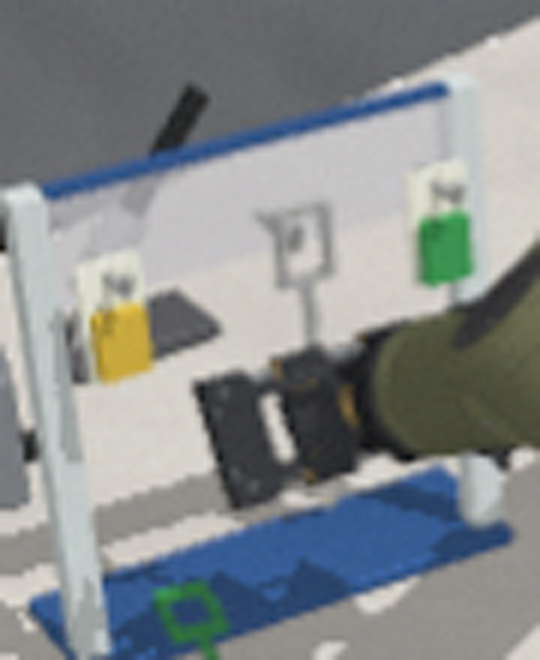

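View pics/t17.png

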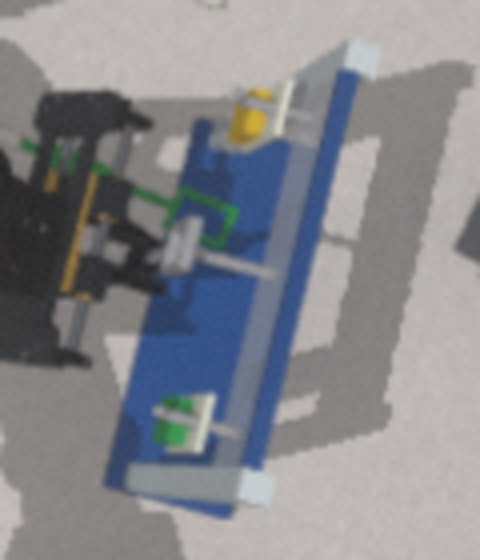

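>>> move_arm(steps=[[1.0,-0.4,0,0.7,0,0,0],[1.0,-0.4,0,0.7,0,0,0],[1.0,-0.4,0,0.7,0,0,0],[1.0,-0.3,0,0.5,0,0,0],[1.0,0,0,0,0,0,0]])

```text
time_s: 21.18
tool_pos: [0.5611, -0.2772, 0.175]
tool_rot: [-179.9, 60.1, 73.3]
force: [-0.1, 0.5, -0.2]
grip_width: 0.0175
```

```bash
python3 - <<'E'
from h import *
H=np.array([.5602,-.2800,.1540]); 
o=env.get_obs();print(o["tool_pos"],o["tool_rot"],o["force"])
d=o["tool_pos"]-H; print("rel hang rack mm",d@XR*1e3,d@YR*1e3,d[2]*1e3)
s=viewer.read_camera("scene");save(s,"s18.png",(130,90,220,200),6)
E
```

```text
[ 0.56111368 -0.27719468  0.17502937] [-179.91057424   60.07518798   73.25163217] [-0.07173793  0.49880172 -0.21508231]
rel hang rack mm -2.9494295157576342 0.07415117320384929 21.029370375756194
```

View pics/s18.png

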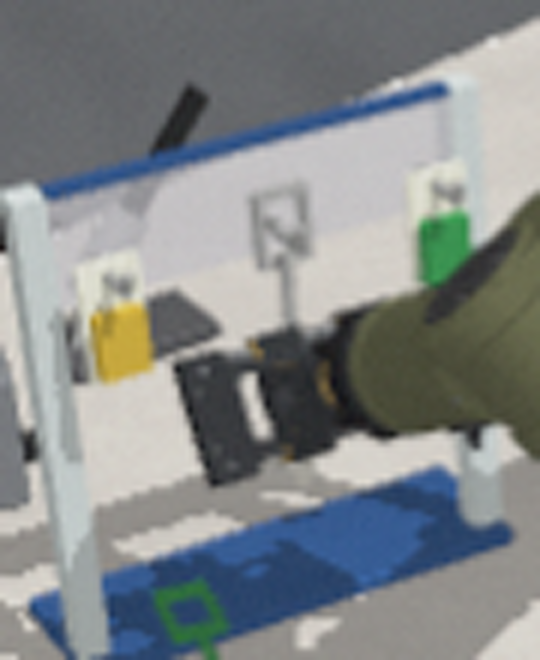

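>>> move_arm(steps=[[1.0,0.36,0,0.35,0,0,0],[1.0,0.43,0,0.25,0,0,0],[1.0,0.43,0,0.25,0,0,0],[1.0,0.3,0,0.17,0,0,0],[1.0,0,0,0,0,0,0]])

```text
time_s: 21.65
tool_pos: [0.5619, -0.2757, 0.155]
tool_rot: [-179.7, 60.0, 73.6]
force: [-0.6, -0.1, -0.6]
grip_width: 0.0176
```

>>> move_arm(steps=[[1.0,0.13,0,0.08,0,0,0],[1.0,0,0,0,0,0,0]])

```text
time_s: 21.82
tool_pos: [0.5622, -0.2761, 0.1545]
tool_rot: [-179.9, 60.0, 73.5]
force: [-0.7, -0.0, -0.4]
grip_width: 0.0176
```

>>> move_arm(steps=[[1.0,0.09,0,0.05,0,0,0],[1.0,0,0,0,0,0,0]])

```text
time_s: 21.98
tool_pos: [0.5623, -0.2764, 0.154]
tool_rot: [-180.0, 60.0, 73.4]
force: [1.0, -0.7, -0.6]
grip_width: 0.0175
```

```bash
python3 - <<'E'
from h import *
H=np.array([.5602,-.2800,.1540]); 
o=env.get_obs();print(o["tool_pos"],o["tool_rot"],o["force"],o["wrist_torque"])
d=o["tool_pos"]-H; print("rel hang rack mm",d@XR*1e3,d@YR*1e3,d[2]*1e3)
E
```

```text
[ 0.56226413 -0.27637558  0.15404915] [-179.95662861   60.02999802   73.38835871] [ 0.97987973 -0.74307854 -0.5738936 ] [ 0.90533708 -0.23122398 -0.00280619]
rel hang rack mm -4.063064116515397 0.9426497006682191 0.049150595894442706
```

>>> move_arm(steps=[[1.0,0.05,0,0.08,0,0,0],[1.0,0,0,0,0,0,0]])

```text
time_s: 22.15
tool_pos: [0.5622, -0.2771, 0.1538]
tool_rot: [180.0, 60.1, 73.3]
force: [-0.4, 0.8, 3.5]
grip_width: 0.0173
```

>>> move_arm(steps=[[1.0,0.09,0,0.05,0,0,0],[1.0,0,0,0,0,0,0]])

```text
time_s: 22.32
tool_pos: [0.5623, -0.2774, 0.1537]
tool_rot: [179.9, 60.2, 73.3]
force: [0.2, 1.3, 7.0]
grip_width: 0.0176
```

```bash
python3 - <<'E'
from h import *
for i in range(3):
    o=env.get_obs();print(o["tool_pos"],o["force"],o["wrist_torque"]); s=viewer.read_camera("scene")
save(s,"s19.png",(130,90,220,200),6)
E
```

```text
[ 0.56233085 -0.27744259  0.15373725] [0.21319008 1.28468601 6.99043906] [-0.30750286  0.10383238 -0.08314741]
[ 0.56233973 -0.27742227  0.15375938] [0.49299267 0.90028322 6.92906072] [-0.24510638  0.11820164 -0.10265554]
[ 0.56234904 -0.27742134  0.15376517] [-0.97449423  0.59074086  7.09007925] [-0.26418404  0.14052536 -0.06800462]
```

View pics/s19.png

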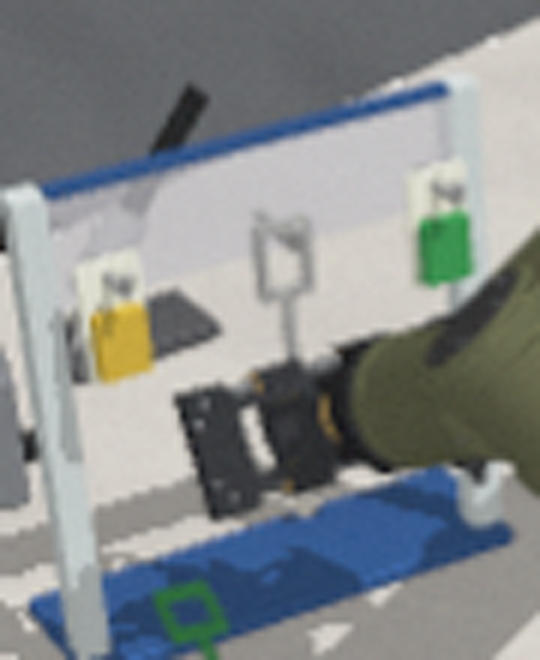

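>>> move_arm(steps=[[1.0,-0.14,0,-0.08,0,0,0],[1.0,0,0,0,0,0,0]])

```text
time_s: 22.63
tool_pos: [0.5622, -0.2767, 0.1539]
tool_rot: [-180.0, 60.0, 73.4]
force: [0.4, -1.0, 2.2]
grip_width: 0.0179
```

>>> move_arm(steps=[[2.2,0,0,0,0,0,0],[2.6,0,0,0,0,0,0],[3.2,0,0,0,0,0,0],[4.0,0,0,0,0,0,0],[5.0,0,0,0,0,0,0]])

```text
time_s: 23.05
tool_pos: [0.5619, -0.2765, 0.1532]
tool_rot: [-179.9, 60.0, 73.5]
force: [0.6, -0.3, -0.3]
grip_width: 0.0375
```

```bash
python3 - <<'E'
from h import *
o=env.get_obs();print(o["tool_pos"],o["force"],o["grip_width"]); s=viewer.read_camera("scene")
save(s,"s20.png",(130,90,220,200),6)
c=viewer.read_camera("wrist");save(c,"w20.png",None,1.5)
E
```

```text
[ 0.56189626 -0.2765485   0.15316927] [ 0.62861439 -0.28579493 -0.29978507] 0.03745471611428466
```

View pics/w20.png

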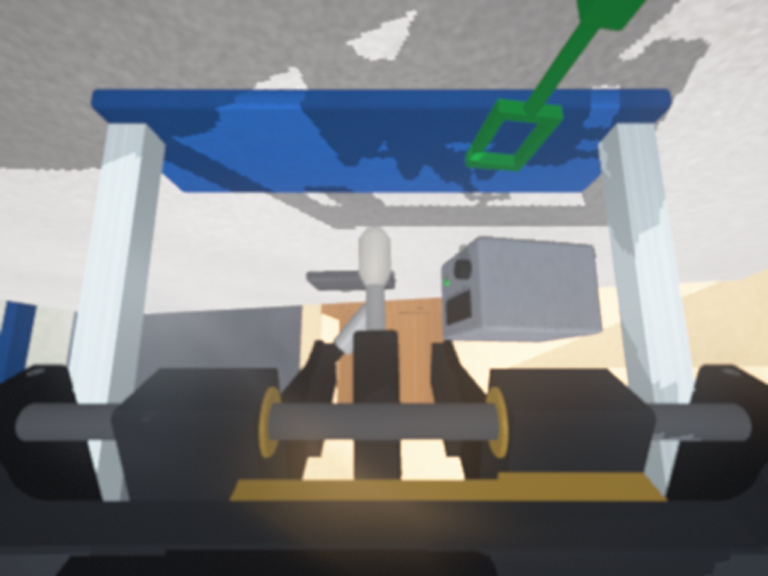

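View pics/s20.png

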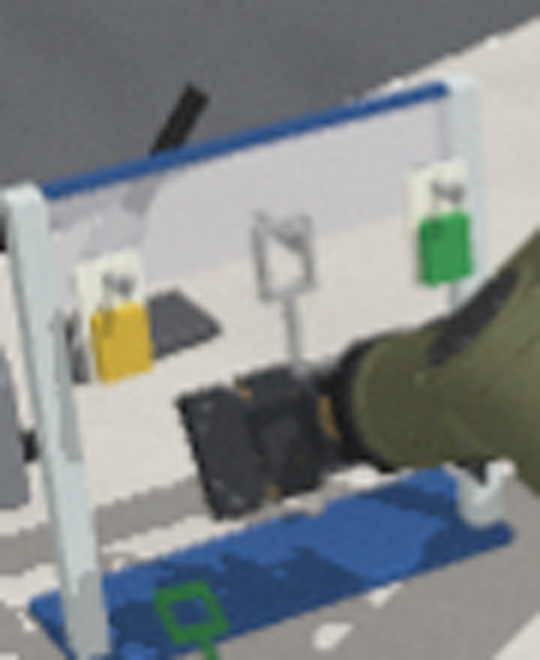

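>>> move_arm(steps=[[8.0,0,0,0,0,0,0],[8.0,0,0,0,0,0,0],[8.0,0,0,0,0,0,0],[8.0,0,0,0,0,0,0],[8.0,0,0,0,0,0,0]])

```text
time_s: 23.57
tool_pos: [0.562, -0.2766, 0.1535]
tool_rot: [-179.9, 60.0, 73.4]
force: [0.4, 0.0, -0.0]
grip_width: 0.0753
```

>>> move_arm(steps=[[8.0,0,-0.1,-1.0,0,0,0],[8.0,0,-0.1,-1.5,0,0,0],[8.0,0,0,-2.0,0,0,0],[8.0,0,0,-2.0,0,0,0],[8.0,0,0,-2.0,0,0,0]])

```text
time_s: 23.98
tool_pos: [0.5815, -0.2041, 0.1967]
tool_rot: [-179.9, 60.0, 73.4]
force: [-0.2, 0.0, 0.9]
grip_width: 0.0798
```

>>> move_arm(steps=[[8.0,0,0,-3.0,0,0,0],[8.0,0,0,-3.0,0,0,0],[8.0,0,0,-3.0,0,0,0],[8.0,0,0,0,0,0,0]])

```text
time_s: 24.32
tool_pos: [0.6075, -0.1237, 0.2429]
tool_rot: [179.7, 59.7, 73.6]
force: [0.3, 1.2, -0.4]
grip_width: 0.0803
```

```bash
python3 - <<'E'
from h import *
o=env.get_obs();print(o["tool_pos"],o["tool_rot"],o["force"],o["grip_width"])
c=viewer.read_camera("wrist");save(c,"w21.png",None,1.5)
s=viewer.read_camera("scene");save(s,"s21.png",(110,70,310,250),3.2)
E
```

```text
[ 0.60747472 -0.12368188  0.24292501] [179.66205749  59.69610455  73.59192585] [ 0.33838894  1.19186328 -0.42617064] 0.08030711014430067
```

View pics/w21.png

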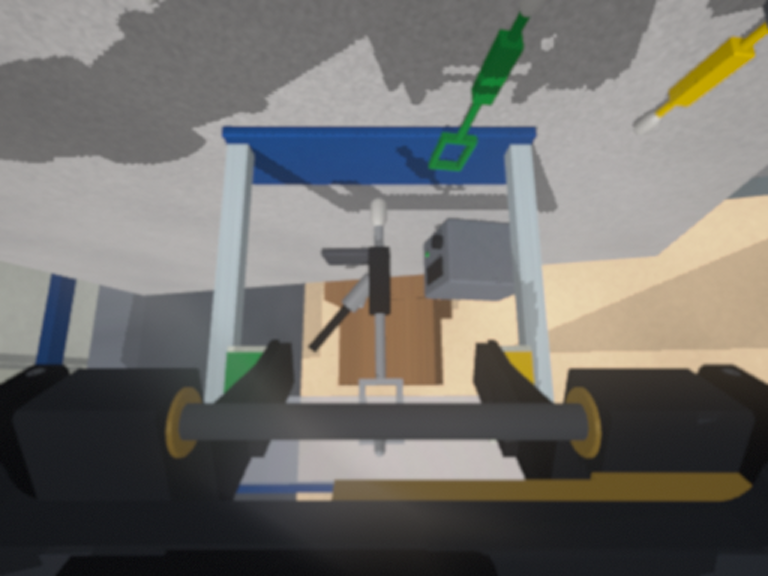

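View pics/s21.png

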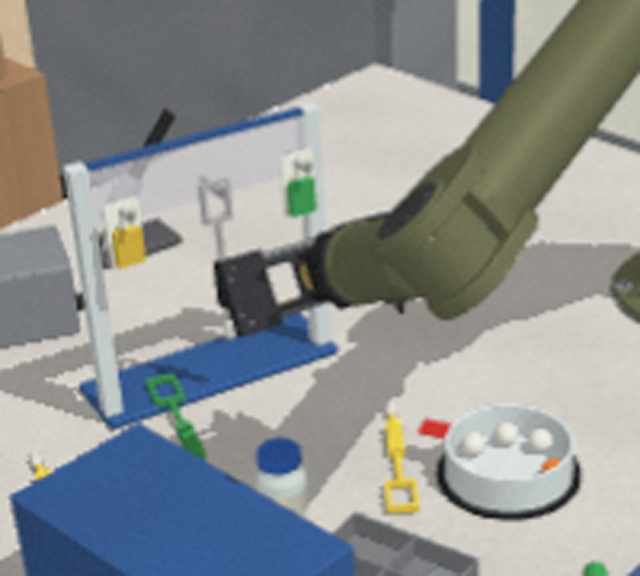

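>>> move_arm(steps=[[8.0,0,0,-3.0,0,0,0],[8.0,0,0,0,0,0,0],[8.0,0,0,0,0,0,0],[8.0,0,0,0,0,0,0],[8.0,0,0,0,0,0,0]])

```text
time_s: 24.83
tool_pos: [0.6101, -0.1076, 0.2556]
tool_rot: [-179.8, 60.1, 73.4]
force: [0.0, -0.5, -0.8]
grip_width: 0.0805
```

>>> move_arm(steps=[[8.0,0,0,0,0,0,0],[8.0,0,0,0,0,0,0],[8.0,0,0,0,0,0,0],[8.0,0,0,0,0,0,0],[8.0,0,0,0,0,0,0]])

```text
time_s: 25.25
tool_pos: [0.611, -0.1061, 0.2559]
tool_rot: [-179.9, 60.0, 73.4]
force: [0.6, 0.4, 1.0]
grip_width: 0.0801
```

>>> move_arm(steps=[[8.0,0,0,0,0,0,0],[8.0,0,0,0,0,0,0],[8.0,0,0,0,0,0,0],[8.0,0,0,0,0,0,0],[8.0,0,0,0,0,0,0]])

```text
time_s: 25.67
tool_pos: [0.6111, -0.106, 0.2559]
tool_rot: [-179.9, 60.0, 73.4]
force: [-1.0, 0.4, 0.4]
grip_width: 0.0804
```

```bash
python3 - <<'E'
from h import *
O=np.array([.5507,-.3113,0])
prev=None
for i in range(3):
    o=env.get_obs();c=viewer.read_camera("wrist");T=T_wc(c,o)
    d=None if prev is None else np.abs(c["img"].astype(int)-prev)[100:330,230:280].mean(); prev=c["img"].astype(int); print("diff",d)
g=O-.030*XR; print(o["tool_pos"],"pred nose",proj(c,g+[0,0,.084],T),"grip",proj(c,g+[0,0,.157],T),"eye",proj(c,g+[0,0,.279],T))
save(c,"w22.png",None,1.5)
t=viewer.read_camera("top");save(t,"t22.png",(215,130,425,260),3.8);beads(t,T_wc(t),(215,185,295,255))
E
```

```text
diff None
diff 0.44118840579710145
diff 0.4469565217391304
[ 0.61103129 -0.10599304  0.25596349] pred nose [255.95593875 127.98399781] grip [255.94927849 179.33453966] eye [255.93739436 275.83503527]
orange 39 [244.  211.6] cw -105 r 52.6 [0.5103 0.0895 0.0195]
orange 41 [238.8 231. ] cw -178 r 51.3 [0.4508 0.1071 0.0195]
```

View pics/w22.png

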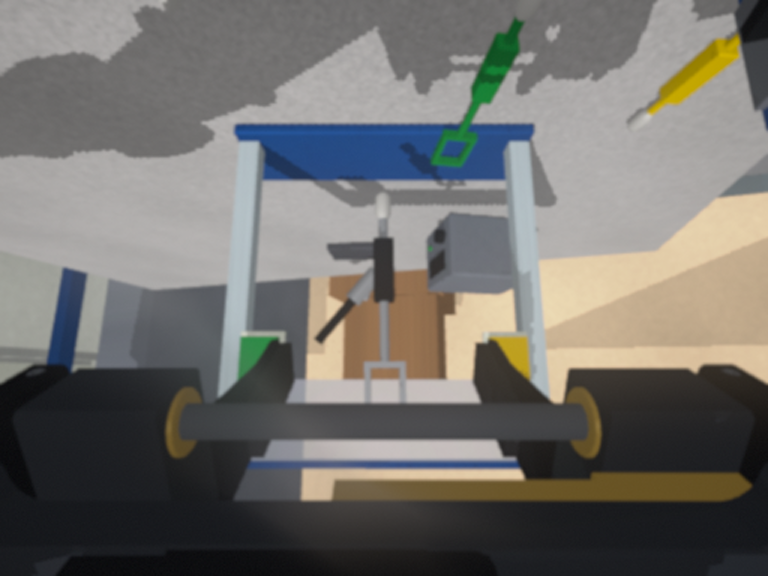

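View pics/t22.png

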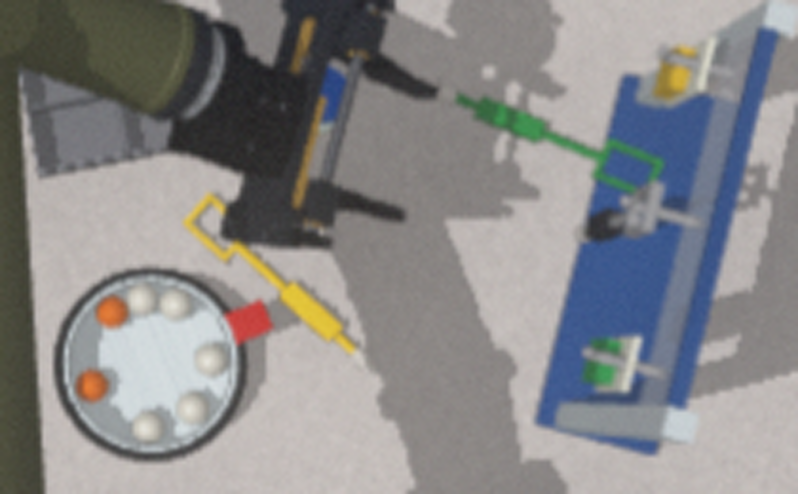

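```bash
python3 - <<'E'
from cell import job
print(job.sign_off())
E
```

```text
the job is handed in; nothing more can be done
None
```

The rod is back on the middle peg and the job is handed in at about 26 s of the 72 s allowed; no verdict was reported.

**What I did**
- I gripped the rod tilted 60°, lifted it 21 mm and drew it off the peg.
- I lowered it in the pot's centre until the floor was felt at about 7 N, well under the 25 N limit.
- I moved it out to the red tab and stirred two clockwise turns at about 30 mm radius, with the nose 9–10 mm above the pot's underside.
- After those turns the orange beads were only about 40 mm apart centre to centre. I lifted the rod to look, then stirred on between them.
- I hung the rod back, released it and backed away.

**Last checks**
- **Rod:** it hangs still on the middle peg. Its nose appears at the pixel expected for a hanging rod, to within about a pixel.
- **Beads:** all seven are in the pot. The orange centres are about 62 mm apart, roughly 35 mm clear.
- **Robot:** it is clear of everything, with the gripper open.
- **Other things:** I saw no sign of the other loose things having moved, but I did not measure their final positions.

**Disagreements:** the first two-view fix on the rod's grip had rays about 4 mm off. The wrist camera put the nose 2–3 mm lower than expected while carried. I relied on the wrist camera and the felt contact instead.

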